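# Count the wax warmer's dial up to its fourth click and start it

## Task

The marks on the wax warmer's heat dial have worn off, so its setting must be found by feel: turn the dial back (anticlockwise) to the off stop, then forward (clockwise) to the fourth click after off, and leave it resting in that click. Then push the start button fully down and let it come up again. Do not force the dial against a stop, do not press the button before the dial is right, and leave the pan and the other things where they are.

Things in the scene. Friction and masses are not known exactly. Their poses are not given: they have to be found in the camera images.
- warmer: Grey table-top wax warmer, a fixed box 270 (x) by 410 (y) by 75 mm high; origin under its centre. Flat steel top at 75 mm. Round hot plate (196 mm, 6 mm high) on the +y half at (0, 85); black six-sided dial near the robot on the -y half at (-45, -130); round start button farther off at (72, -130).
- dial_grip (a point): Point on the dial's upright axis, 26 mm above the warmer's top. The dial is a six-sided black knob, 40 mm across flats (46 over corners), from 2 to 40 mm above the top, a thin pointer on top running to one flat. Clockwise from above is up from off. Off is itself a sprung rest just short of its stop; six clicks follow, UNEVENLY spaced, at least 20 degrees apart. It starts at click 2 to 5.
- spindle (a joint): The thermostat spindle inside, driven by the dial: 0 at off, growing clockwise, well under 0.1 mm per click, far below the reading's noise, so useless for counting. Feel: each click rises to some 0.2 to 0.25 Nm, falls through zero half way, then pulls on as hard into the next rest, where it flips. The stops are sprung: over 0.4 Nm, rising about 4 Nm per rad, means a stop. Ease off there.
- start_top (a point): Centre of the top face of the round start button (28 mm across), in a grey housing on the warmer's top, on the -y half farther from the robot than the dial; it moves down as it is pressed.
- start (a joint): How far the start button is down: 0 up, 6 mm fully down (about 5 N); springs back.
- pan: Lidded steel pan, 174 mm across and 63 mm high with its knob, loose on the hot plate; origin under its centre. Bystander.
- brush_jar: White jar, 76 mm across, 100 mm high, with brushes up to 230 mm high, standing beside the warmer on its +y side; origin under its centre. Bystander.
- stamp: Copper printing stamp, 75 mm square with a bar handle, 54 mm high, on the table on the -y side of the warmer; origin under its centre. Bystander.
- dye_tin: Small dye can, 66 mm across, 90 mm high, on the table on the -y side of the warmer; origin under its centre. Bystander.

How it is judged:
On the way, in this order (a step that is already met when the one before it is completed fails the run):
1. the dial is turned back to off (value of joint spindle below 1.44e-05 m), for 0.1 s.
2. the dial is at the fourth click after off (value of joint spindle between 0.0001932 and 0.0002292 m), for 0.3 s.
3. the start button is fully down (all of step 2 and value of joint start above 0.0045 m), for 0.05 s.
At the end, for the whole second after the job is handed in: The dial, released and still, rests in the fourth click after off (within 0.15 rad of it), the start button is up again (less than 1.5 mm down), and the pan, brush jar, stamp and tin stand upright within 20 mm of where they began (all of step 2 and velocity of joint spindle between -1e-05 and 1e-05 m/s and value of joint start below 0.0015 m and distance of each of pan, brush_jar, stamp, dye_tin from where it was at the start of the episode below 0.02 m and angle between each of pan, brush_jar, stamp, dye_tin's own z axis and vertical below 0.2 rad); the robot touches nothing.
It fails at once if the dial is forced more than 0.2 rad into the spring of its off stop or top stop (value of joint spindle below -3.6e-05 m or value of joint spindle above 0.000408 m).
It fails at once if the start button is pressed down while the dial is not at the fourth click (value of joint start above 0.003 m and not (value of joint spindle between 0.0001932 and 0.0002292 m)).
It fails at once if a bystander is knocked over or pushed away (over 40 mm) (distance of any of pan, brush_jar, stamp, dye_tin from where it was at the start of the episode above 0.04 m or angle between any of pan, brush_jar, stamp, dye_tin's own z axis and vertical above 0.5 rad).
It also fails if it takes over 72 s, if anything falls off the work surface, if the arm or the gripper's body presses on something with over 40 N, if the wrist force passes 120 N, or if a joint passes its speed limit or range.

## Robot

A 6-joint arm with a two-finger parallel gripper is mounted at the origin on the work surface. World frame = base frame: x ahead of the robot, y to its left, z up, the work surface at z = 0. Lengths are in m, angles in rad, forces in N, time in s.
With the tool pointing down it reaches from about 0.425 to 0.95 m from the base axis. Payload 3.5 kg.
Tool frame: the origin (TCP) lies at the very end of the fingers, on their centre line; the grasp point (between the pads) lies bot.grasp_offset behind it (bot.grasp_offset is the distance from the TCP to the grasp point, in m); z points along the fingers, x is the direction in which the jaws open and shut, and the axes are right-handed (so a half turn about z gives the same grasp; the last joint's range is limited). The gripper opens to 85 mm and grips with 20 to 120 N. Pads are 22 mm wide; open, the fingers measure 114 mm over their backs; the gripper's body (76 mm by 85 mm) begins 54 mm behind the grasp point. The pads swing forward as they close: fully open they stand 13 mm farther back than shut.
Start: joints at [1.038, 0.286, 1.577, -0, 1.279, -0.15], TCP at [0.252, 0.626, 0.231] pointing down, gripper open.
Joint ranges: [-2.77, 2.77], [-0.9, 2.22], [0.21, 2.48], [-1.53, 4.67], [0.24, 2.81], [-2.84, 2.84]. Speed limits (rad/s): [2.79, 2.79, 3.14, 3.14, 3.14, 3.14].

## Interface

Orientations are given as [roll, pitch, yaw] about the fixed x, y, z axes, in that order (R = Rz(yaw) Ry(pitch) Rx(roll)).
In Python, from rig import bot gives the robot as it stands.
- The arm moves only by the tool arm_command, never from a script. Its argument "increments" is a list of rows, each an object with "xyz": the shift along the tool's x, y, z in mm, a list of three; "turn": the turn, a rotation vector about the tool's x, y, z in rad, a list of three; "jaw": the opening, from -1 (shut) to 1 (fully open). A call has 1 to 12 rows; each row shifts and turns the pose as measured when the row begins, along the tool's axes as they then stand; what a row does not reach is not made up. A row lasts 1/12 s, in which the tool goes at most 41.7 mm and 7.16 degrees, less where a joint would pass 70% of its speed; a pose out of reach is approached as far as the arm can. A call with a gripper value outside its range is refused whole. The fingers move at their own pace and stop on an object; "newtons" is the grip in N (left out, the last holds). Time passes only in rows, so rows that do not move let the fingers close. It gives the time, the measured TCP pose, the force and the opening at its end, in the units of the state.
- bot.sense(): the state, without advancing time (a new reading comes with each control period).
- bot.camera(name): name is "scene" or "top" or "wrist"; returns a dict with "img" (420x560x3 uint8, red, green, blue), "mtx" (3x3 intrinsics, pixels), "pose" (4x4, takes a point from camera to world coordinates). Camera axes: x right, y down, z forward; pixel columns grow to the right and rows downward; lengths in m; the calibration is good to about 2 mm. A picture is of the moment at which its call begins. There is no depth.
- bot.sign_off(): hands the job in, once; it reports no verdict.
The state is a dict: "t": time; "q": joint angles; "qvel": joint speeds; "effort": joint torques, N m; "position": TCP position; "tcp_rot": TCP orientation; "contact_force": force on the tool from outside, world axes, zero at the start; "ft_torque": the same for the moment, N m; "grip_width": finger opening in m.
Only numpy, scipy, OpenCV 4.12 (cv2) and the standard library are available. Lean on these libraries where they do the work, as an engineer would, in place of code of your own. Each camera call takes 0.05 s, during which the arm holds its last target.

## Working session

There is one attempt and no reset: what is moved stays moved. The work goes in short steps, Python scripts to look and compute and a tool call to move; the robot and the scene stay as the last step left them, time stands still between calls to the robot, and variables do not carry over. Pictures are saved under pics/ and viewed, and the job is handed in when it is done.

Besides the shell and the picture viewer there is one more tool, called after "Emit:" in YAML: its name, and indented under it one key for each argument. arm_command: Moves the arm, as the interface text tells. Its arguments: {"type":"object","properties":{"increments":{"type":"array"},"newtons":{"type":"number"}},"required":["increments"]}

```bash
mkdir -p pics; ls; python3 - <<'E'
from rig import bot
import cv2
print(bot.sense(), bot.grasp_offset)
for n in ["scene","top","wrist"]:
    c=bot.camera(n); cv2.imwrite(f"pics/{n}0.png",c["img"][:,:,::-1]); print(n,c["mtx"].tolist(),c["pose"].round(4).tolist())
E
```

```text
pics
{'t': 0.0, 'q': array([ 1.03799867e+00,  2.87166045e-01,  1.57818304e+00,  1.06595087e-05,
        1.27860386e+00, -1.50026768e-01]), 'qvel': array([-1.17338174e-03, -8.55531359e-05,  4.66014302e-04,  4.40112702e-06,
        1.29477992e-03,  3.12668912e-04]), 'effort': array([-5.73783564e-04, -4.05978763e+01, -2.92630523e+01, -1.53529345e-04,
        5.88890776e-03,  2.09003588e-06]), 'position': array([0.2517551 , 0.62558268, 0.22994366]), 'tcp_rot': array([-3.14122979e+00,  2.33225807e-03,  1.18802278e+00]), 'contact_force': array([ 1.29967219, -0.26992544, -0.02049799]), 'ft_torque': array([-0.04017694,  0.01328455, -0.0015903 ]), 'grip_width': 0.08466226012968563} 0.0187
scene [[385.5431886772544, 0.0, 281.5500858725711], [0.0, 385.5431886772544, 207.51981121343505], [0.0, 0.0, 1.0]] [[0.6522, 0.4666, -0.5974, 1.1684], [0.7577, -0.4237, 0.4963, -0.406], [-0.0216, -0.7764, -0.6299, 0.713], [0.0, 0.0, 0.0, 1.0]]
top [[485.6967466945389, 0.0, 274.7983169126222], [0.0, 485.6967466945389, 207.49304442606928], [0.0, 0.0, 1.0]] [[0.0051, -0.9832, 0.1823, 0.3329], [-0.9997, -0.0006, 0.0246, 0.0675], [-0.0241, -0.1823, -0.9829, 1.3787], [0.0, 0.0, 0.0, 1.0]]
wrist [[340.6567177339817, 0.0, 280.4065395198738], [0.0, 340.6567177339817, 208.1937881799904], [0.0, 0.0, 1.0]] [[0.3729, 0.883, 0.2851, 0.1806], [0.9279, -0.3541, -0.1169, 0.6549], [-0.0023, 0.3081, -0.9514, 0.3727], [0.0, 0.0, 0.0, 1.0]]
```

View pics/scene0.png

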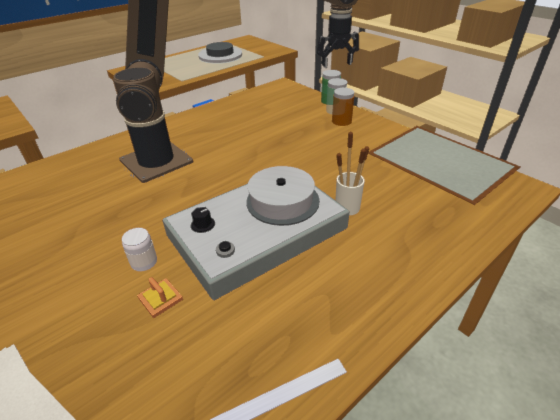

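View pics/top0.png

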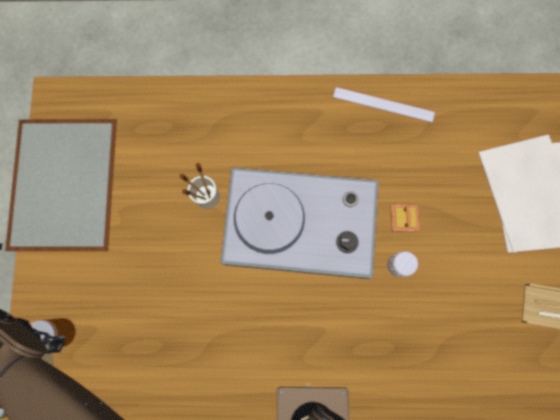

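The top view shows the dial at about (347,241), the start button at (350,198), the tin at (404,264), the stamp at (405,217), the jar at (203,190) and the pan at (269,216). I'll zoom in and measure.

```bash
cat > h.py <<'E'
import numpy as np, cv2
def ray(c,u,v,z):
    P=np.array(c["pose"]);K=c["mtx"]
    d=P[:3,:3]@np.linalg.inv(K)@np.array([u,v,1.]);o=P[:3,3]
    return o+d*(z-o[2])/d[2]
def proj(c,p):
    P=np.linalg.inv(c["pose"]);q=c["mtx"]@(P[:3,:3]@np.array(p)+P[:3,3]);return q[:2]/q[2]
E
python3 - <<'E'
from rig import bot
import cv2
from h import *
c=bot.camera("top"); im=c["img"][:,:,::-1].copy()
cv2.imwrite("pics/topz.png",cv2.resize(im[160:285,215:425],None,fx=3.8,fy=3.8,interpolation=cv2.INTER_CUBIC))
s=bot.camera("scene"); si=s["img"][:,:,::-1].copy()
cv2.imwrite("pics/scz.png",cv2.resize(si[190:270,160:280],None,fx=6,fy=6,interpolation=cv2.INTER_CUBIC))
# warmer top mask: bluish grey
hsv=cv2.cvtColor(im,cv2.COLOR_BGR2HSV)
m=((im[:,:,0].astype(int)-im[:,:,2]>5)).astype(np.uint8)*255
m[:, :212]=0;m[:160]=0;m[290:]=0;m[:,388:]=0
m=cv2.morphologyEx(m,cv2.MORPH_CLOSE,np.ones((5,5)))
cs,_=cv2.findContours(m,0,1); k=max(cs,key=cv2.contourArea)
b=cv2.boxPoints(cv2.minAreaRect(k));print(b)
w=np.array([ray(c,*p,.075) for p in b]);print(w.round(4), w.mean(0), [np.linalg.norm(w[i]-w[i-1]) for i in range(4)])
print("dial",ray(c,347,241,.115),"btn",ray(c,350,198,.09))
E
```

```text
[[221.79558 262.10706]
 [231.00066 167.22395]
 [379.57245 181.63763]
 [370.36737 276.52075]]
[[ 0.4256  0.2416  0.075 ]
 [ 0.6884  0.2225  0.075 ]
 [ 0.647  -0.187   0.075 ]
 [ 0.3889 -0.1539  0.075 ]] [0.5374945  0.03079602 0.075     ] [np.float64(0.3972495317925746), np.float64(0.26352297649124573), np.float64(0.4116093737619694), np.float64(0.2601860555032244)]
dial [ 0.47863161 -0.08937652  0.115     ] btn [ 0.59808118 -0.10310577  0.09      ]
```

View pics/topz.png

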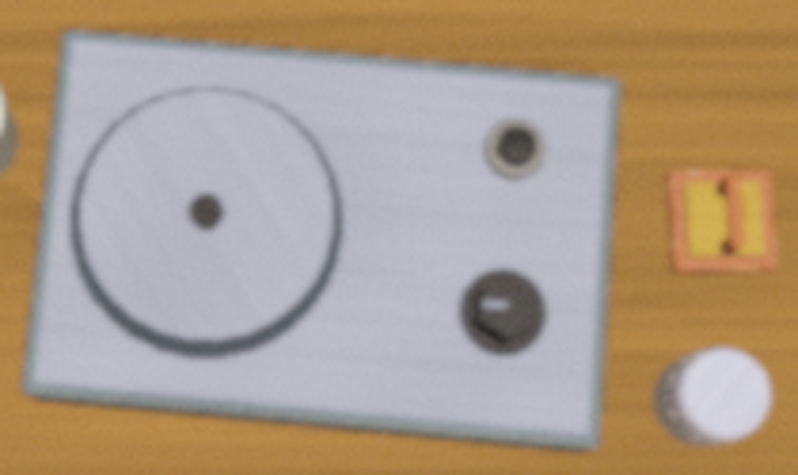

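View pics/scz.png

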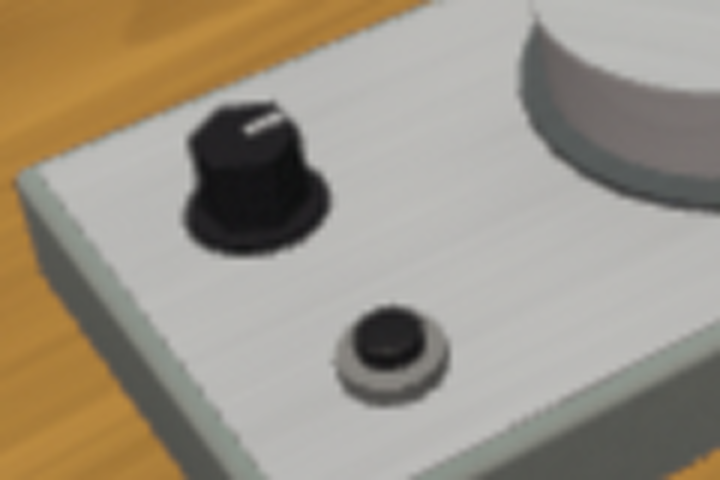

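Zoomed, the flange under the dial centres near (347.4,241.8), the pointer faces roughly +y, and the button top is at (350.8,198.4). Next I'll check these against the warmer's corners and a second view.

```bash
python3 - <<'E'
from rig import bot
from h import *
c=bot.camera("top");s=bot.camera("scene")
T=lambda u,v:((u+.5)/3.8-.5+215,(v+.5)/3.8-.5+160)
S=lambda u,v:((u+.5)/6-.5+160,(v+.5)/6-.5+190)
w=np.array([ray(c,*T(*p),.075) for p in [(68,33),(620,80),(598,447),(27,393)]])
print(w.round(4),[np.linalg.norm(w[i]-w[i-1]) for i in range(4)])
ctr=w.mean(0); ex=(w[0]-w[3]+w[1]-w[2]); ey=w[0]-w[1]+w[3]-w[2]
print(np.arctan2(ex[1],ex[0]),np.arctan2(-ey[0],ey[1]))
yaw=(np.arctan2(ex[1],ex[0])+np.arctan2(-ey[0],ey[1]))/2
R=np.array([[np.cos(yaw),-np.sin(yaw)],[np.sin(yaw),np.cos(yaw)]])
print("ctr",ctr,"dial",ctr[:2]+R@[-.045,-.13],"btn",ctr[:2]+R@[.072,-.13])
print("flange top",ray(c,*T(503,311),.077),"scene",ray(s,*S(256,213),.077), "scene hextop",ray(s,*S(246,134),.115))
print("btn top",ray(c,*T(517,146),.09),"scene",ray(s,*S(391,335),.09))
def two(a,b):
    A=[];B=[]
    for cam,uv in((c,a),(s,b)):
        o=np.array(cam["pose"])[:3,3];d=ray(cam,*uv,0)-o;d/=np.linalg.norm(d);M=np.eye(3)-np.outer(d,d);A.append(M);B.append(M@o)
    return np.linalg.lstsq(np.vstack(A),np.hstack(B),rcond=None)[0]
print("btn tri",two(T(517,146),S(391,335)))
p1=ray(c,*T(483,302),.115);p2=ray(c,*T(508,305),.115);print("pointer",p1,p2)
p1=ray(s,*S(284,114),.115);p2=ray(s,*S(246,132),.115);print("pointer sc",p1,p2,np.arctan2(p1[1]-p2[1],p1[0]-p2[0]))
print("tin",ray(c,*T(725,394),.09),"stamp",ray(c,*T(723,220),.02))
E
```

```text
[[ 0.6853  0.2182  0.075 ]
 [ 0.6497 -0.1822  0.075 ]
 [ 0.387  -0.1582  0.075 ]
 [ 0.4231  0.2417  0.075 ]] [np.float64(0.2632678955338067), np.float64(0.4020032631174068), np.float64(0.2637969516838429), np.float64(0.4015151964258539)]
-0.0902687321116485 -0.08937141699547292
ctr [0.53626833 0.02987393 0.075     ] dial [ 0.47978881 -0.09556556] btn [ 0.59631717 -0.10606038]
flange top [ 0.48173693 -0.09406598  0.077     ] scene [ 0.48479856 -0.09691726  0.077     ] scene hextop [ 0.48099489 -0.09263642  0.115     ]
btn top [ 0.59793644 -0.10494252  0.09      ] scene [ 0.59451247 -0.10202882  0.09      ]
btn tri [ 0.5974465  -0.10409014  0.09342798]
pointer [ 0.48355997 -0.07581075  0.115     ] [ 0.48153115 -0.09285642  0.115     ]
pointer sc [ 0.48039601 -0.07411851  0.115     ] [ 0.47988576 -0.0919586   0.115     ] 1.5422029257011831
tin [ 0.42301637 -0.24410328  0.09      ] stamp [ 0.5563628  -0.26516263  0.02      ]
```

Emit:
arm_command:
  increments:
    - {"xyz": [-20, 21, 0], "turn": [0, 0, 0], "jaw": 1}
    - {"xyz": [-28, 29, 0], "turn": [0, 0, 0], "jaw": 1}
    - {"xyz": [-28, 29, 0], "turn": [0, 0, 0], "jaw": 1}
    - {"xyz": [-28, 29, 0], "turn": [0, 0, 0], "jaw": 1}
    - {"xyz": [-28, 29, 0], "turn": [0, 0, 0], "jaw": 1}
    - {"xyz": [-28, 29, 0], "turn": [0, 0, 0], "jaw": 1}
    - {"xyz": [-28, 29, 0], "turn": [0, 0, 0], "jaw": 1}
    - {"xyz": [-28, 29, 0], "turn": [0, 0, 0], "jaw": 1}
    - {"xyz": [-28, 29, 0], "turn": [0, 0, 0], "jaw": 1}
    - {"xyz": [-28, 29, 0], "turn": [0, 0, 0], "jaw": 1}
  newtons: 60

```text
t: 1.18
position: [0.4143, 0.2624, 0.2302]
tcp_rot: [3.14, -0.005, 1.203]
contact_force: [1.1, 0.4, -0.4]
grip_width: 0.0853
```

Emit:
arm_command:
  increments:
    - {"xyz": [-32, 20, 0], "turn": [0, 0, 0], "jaw": 1}
    - {"xyz": [-32, 20, 0], "turn": [0, 0, 0], "jaw": 1}
    - {"xyz": [-32, 20, 0], "turn": [0, 0, 0], "jaw": 1}
    - {"xyz": [-32, 20, 0], "turn": [0, 0, 0], "jaw": 1}
    - {"xyz": [-32, 20, 0], "turn": [0, 0, 0], "jaw": 1}
    - {"xyz": [-32, 20, 0], "turn": [0, 0, 0], "jaw": 1}
    - {"xyz": [-32, 20, 0], "turn": [0, 0, 0], "jaw": 1}
    - {"xyz": [-32, 20, 0], "turn": [0, 0, 0], "jaw": 1}
    - {"xyz": [-32, 20, 0], "turn": [0, 0, 0], "jaw": 1}
    - {"xyz": [-20, 12, 0], "turn": [0, 0, 0], "jaw": 1}

```text
t: 2.02
position: [0.4846, -0.1148, 0.2334]
tcp_rot: [3.128, -0.008, 1.2]
contact_force: [0.5, 0.8, -0.2]
grip_width: 0.0857
```

Emit:
arm_command:
  increments:
    - {"xyz": [0, 0, 0], "turn": [0, 0, 0.12], "jaw": 1}
    - {"xyz": [0, 0, 0], "turn": [0, 0, 0.12], "jaw": 1}
    - {"xyz": [0, 0, 0], "turn": [0, 0, 0.12], "jaw": 1}
    - {"xyz": [0, 0, 0], "turn": [0, 0, 0.12], "jaw": 1}
    - {"xyz": [0, 0, 0], "turn": [0, 0, 0.12], "jaw": 1}
    - {"xyz": [0, 0, 0], "turn": [0, 0, 0.12], "jaw": 1}
    - {"xyz": [0, 0, 0], "turn": [0, 0, 0.12], "jaw": 1}
    - {"xyz": [0, 0, 0], "turn": [0, 0, 0.12], "jaw": 1}
    - {"xyz": [0, 0, 0], "turn": [0, 0, 0.12], "jaw": 1}
    - {"xyz": [0, 0, 0], "turn": [0, 0, 0.12], "jaw": 1}
    - {"xyz": [0, 0, 0], "turn": [0, 0, 0.12], "jaw": 1}
    - {"xyz": [0, 0, 0], "turn": [0, 0, 0.12], "jaw": 1}

```text
t: 3.02
position: [0.4847, -0.1235, 0.235]
tcp_rot: [-3.137, -0.018, -0.301]
contact_force: [-1.4, 0.8, 0.2]
grip_width: 0.0856
```

```bash
python3 - <<'E'
from rig import bot
import cv2
from h import *
c=bot.camera("wrist"); im=c["img"][:,:,::-1].copy()
cv2.imwrite("pics/w1.png",im)
print(c["mtx"].tolist(),c["pose"].round(4).tolist(),bot.sense())
for p in [(.481,-.0945,.115),(.481,-.0945,.077),(.597,-.105,.093)]: print(proj(c,p))
E
```

```text
[[340.6567177339817, 0.0, 280.4065395198738], [0.0, 340.6567177339817, 208.1937881799904], [0.0, 0.0, 1.0]] [[0.955, -0.2877, -0.0723, 0.5071], [-0.2961, -0.9085, -0.2948, -0.0486], [0.0192, 0.3029, -0.9528, 0.378], [0.0, 0.0, 0.0, 1.0]] {'t': 3.0667, 'q': array([-0.4561696 , -0.11990675,  2.00357112,  0.00753924,  1.24113531,
       -0.15339308]), 'qvel': array([-1.58881283e-03,  8.17542130e-04, -2.25251244e-04, -2.86817326e-04,
       -1.76162999e-04, -3.02193762e-01]), 'effort': array([-1.18384996e-02, -2.42523444e+01, -2.90712333e+01,  1.21621075e-02,
       -3.81622394e-02,  2.25377614e-01]), 'position': array([ 0.48473564, -0.12348015,  0.2350517 ]), 'tcp_rot': array([-3.13706735, -0.0176833 , -0.30519727]), 'contact_force': array([ 0.61197308, -0.09943472, -0.59895358]), 'ft_torque': array([ 0.00312516, -0.01265159,  0.00916564]), 'grip_width': 0.0851983879842428}
[259.45239033 169.22886432]
[261.14137814 160.92297749]
[397.83108414 134.51021086]
```

View pics/w1.png

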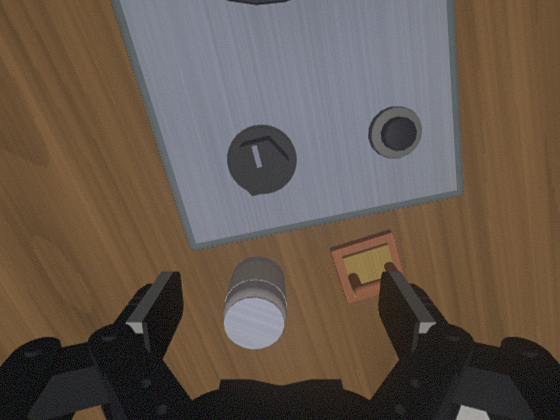

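The wrist view shows the dial flange centred near (262,159) and the button at (400,133), both within 2 px of the positions I predicted. I'll enhance the dial crop to get the flat direction.

```bash
python3 - <<'E'
from rig import bot
import cv2
from h import *
c=bot.camera("wrist"); im=c["img"][:,:,::-1].copy()
z=im[115:205,215:305]; z=np.clip((z.astype(float)-20)*3,0,255).astype(np.uint8)
cv2.imwrite("pics/w1z.png",cv2.resize(z,None,fx=6.5,fy=6.5,interpolation=cv2.INTER_CUBIC))
g=cv2.cvtColor(im,cv2.COLOR_BGR2GRAY)
m=(g<110).astype(np.uint8);m[:115]=0;m[205:]=0;m[:,:215]=0;m[:,305:]=0
cs,_=cv2.findContours(m,0,1);k=max(cs,key=cv2.contourArea);e=cv2.minEnclosingCircle(k);print(e,ray(c,*e[0],.077))
m=np.zeros_like(g);m[140:175,245:272]=(g>115)[140:175,245:272]
ys,xs=np.nonzero(m);print(len(xs))
P=np.array([ray(c,x,y,.115)[:2] for x,y in zip(xs,ys)])
mu=P.mean(0);u,s,v=np.linalg.svd(P-mu);print("pointer",mu,np.arctan2(v[0,1],v[0,0]))
d=v[0]*np.sign(v[0,1]);t=(P-mu)@d;print("ends",mu+d*t.min(),mu+d*t.max())
print(bot.sense()["position"],bot.sense()["tcp_rot"])
E
```

```text
((261.2262878417969, 160.3739776611328), 36.104637145996094) [ 0.48136023 -0.09402826  0.077     ]
99
pointer [ 0.48193975 -0.0841149 ] -1.641808285631532
ends [ 0.48134231 -0.09251398] [ 0.48252073 -0.0759472 ]
[ 0.48475489 -0.12349959  0.23501625] [-3.13723466 -0.01772797 -0.2949134 ]
```

View pics/w1z.png

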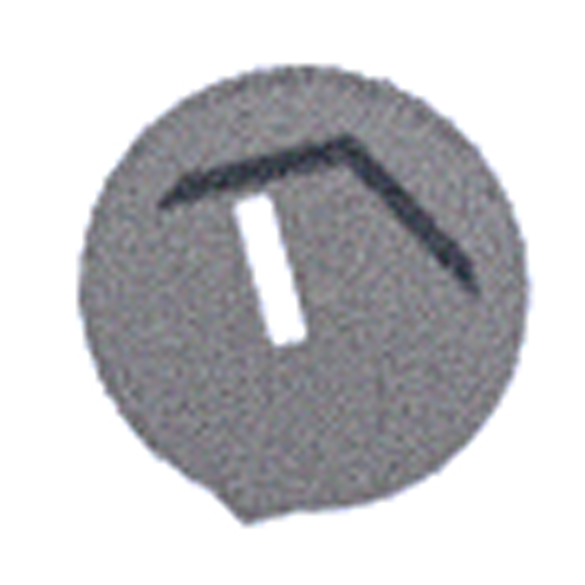

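Emit:
arm_command:
  increments:
    - {"xyz": [0, 0, 0], "turn": [-0.004, -0.018, 0.1], "jaw": 1}
    - {"xyz": [0, 0, 20], "turn": [0, 0, 0.1], "jaw": 1}
    - {"xyz": [0, 0, 20], "turn": [0, 0, 0.1], "jaw": 1}
    - {"xyz": [-10, -11, 20], "turn": [0, 0, 0], "jaw": 1}
    - {"xyz": [-9, -11, 0], "turn": [0, 0, 0], "jaw": 1}
    - {"xyz": [0, 0, 0], "turn": [0, 0, 0], "jaw": 1}

```text
t: 3.62
position: [0.4827, -0.0953, 0.1751]
tcp_rot: [-3.141, -0.005, -0.59]
contact_force: [-0.3, 0.3, 0.0]
grip_width: 0.0855
```

```bash
cat > st.py <<'E'
from rig import bot
import numpy as np,sys
s=bot.sense();p=s["position"];r=s["tcp_rot"]
print("t",s["t"],"p",(p*1e3).round(1),"rot",r.round(4),"F",s["contact_force"].round(1),"T",s["ft_torque"].round(3),"w",round(s["grip_width"]*1e3,1),"q6",s["q"][5].round(3))
c,n=np.cos(r[2]),np.sin(r[2]);d=np.array([.4813,-.0945])-p[:2]
print("to dial, tool x,y mm",((c*d[0]+n*d[1])*1e3).round(1),((n*d[0]-c*d[1])*1e3).round(1))
E
python3 st.py
```

```text
t 3.6167 p [482.7 -95.3 175.1] rot [-3.1406 -0.0049 -0.5897] F [-0.3  0.3  0. ] T [-0.021  0.024 -0.028] w 85.5 q6 0.188
to dial, tool x,y mm -1.6 0.1
```

Emit:
arm_command:
  increments:
    - {"xyz": [-1.5, 0, 25], "turn": [0, -0.005, 0], "jaw": 1}
    - {"xyz": [0, 0, 25], "turn": [0, 0, 0], "jaw": 1}
    - {"xyz": [0, 0, 22], "turn": [0, 0, 0], "jaw": 1}
    - {"xyz": [0, 0, 12], "turn": [0, 0, 0], "jaw": 1}
    - {"xyz": [0, 0, 0], "turn": [0, 0, 0], "jaw": 1}

```text
t: 4.03
position: [0.4851, -0.0969, 0.0922]
tcp_rot: [-3.14, -0.01, -0.572]
contact_force: [-0.7, 0.3, 0.1]
grip_width: 0.0852
```

```bash
python3 st.py
```

```text
t 4.0333 p [485.1 -96.9  92.2] rot [-3.1402 -0.0102 -0.5723] F [-0.7  0.3  0.1] T [0.01  0.019 0.025] w 85.2 q6 0.17
to dial, tool x,y mm -4.5 -0.0
```

Emit:
arm_command:
  increments:
    - {"xyz": [-4.5, 0, 6], "turn": [0, -0.01, 0.02], "jaw": 1}
    - {"xyz": [0, 0, 0], "turn": [0, 0, 0], "jaw": 1}

```text
t: 4.2
position: [0.4817, -0.0953, 0.0866]
tcp_rot: [-3.14, -0.0, -0.591]
contact_force: [0.1, 1.0, 0.2]
grip_width: 0.0855
```

```bash
python3 st.py
```

```text
t 4.2 p [481.7 -95.3  86.6] rot [-3.1403e+00 -2.0000e-04 -5.9150e-01] F [0.1 1.  0.2] T [0.014 0.046 0.001] w 85.5 q6 0.188
to dial, tool x,y mm -0.7 -0.4
```

Emit:
arm_command:
  increments:
    - {"xyz": [-0.7, -0.4, 4], "turn": [0, 0, 0], "jaw": 0.3}
    - {"xyz": [0, 0, 0], "turn": [0, 0, 0], "jaw": -0.2}
    - {"xyz": [0, 0, 0], "turn": [0, 0, 0], "jaw": -1}
    - {"xyz": [0, 0, 0], "turn": [0, 0, 0], "jaw": -1}
    - {"xyz": [0, 0, 0], "turn": [0, 0, 0], "jaw": -1}
    - {"xyz": [0, 0, 0], "turn": [0, 0, 0], "jaw": -1}
    - {"xyz": [0, 0, 0], "turn": [0, 0, 0], "jaw": -1}
  newtons: 50

```text
t: 4.78
position: [0.4796, -0.0931, 0.0859]
tcp_rot: [-3.14, 0.007, -0.59]
contact_force: [0.0, 0.4, -1.9]
grip_width: 0.0395
```

```bash
python3 st.py
```

```text
t 4.7833 p [479.6 -93.1  85.9] rot [-3.1403  0.0067 -0.5896] F [ 0.   0.4 -1.9] T [-0.072 -0.029 -0.022] w 39.5 q6 0.187
to dial, tool x,y mm 2.2 0.2
```

Emit:
arm_command:
  increments:
    - {"xyz": [0, 0, 0], "turn": [0, 0, -0.08], "jaw": -1}

```text
t: 4.87
position: [0.4795, -0.0931, 0.0859]
tcp_rot: [-3.14, 0.007, -0.509]
contact_force: [0.8, 0.3, -1.8]
grip_width: 0.0395
```

```bash
python3 st.py
```

```text
t 4.8667 p [479.5 -93.1  85.9] rot [-3.1396  0.0066 -0.5085] F [ 0.8  0.3 -1.8] T [-0.059 -0.043 -0.038] w 39.5 q6 0.105
to dial, tool x,y mm 2.2 0.4
```

Emit:
arm_command:
  increments:
    - {"xyz": [0, 0, 0], "turn": [0, 0, -0.08], "jaw": -1}

```text
t: 4.95
position: [0.4795, -0.0931, 0.0859]
tcp_rot: [-3.139, 0.006, -0.424]
contact_force: [-0.7, 0.4, -1.9]
grip_width: 0.0389
```

```bash
python3 st.py
```

```text
t 4.95 p [479.5 -93.1  85.9] rot [-3.139   0.0064 -0.4244] F [-0.7  0.4 -1.9] T [ 0.017 -0.075  0.065] w 38.9 q6 0.021
to dial, tool x,y mm 2.2 0.6
```

Emit:
arm_command:
  increments:
    - {"xyz": [0, 0, 0], "turn": [0, 0, -0.08], "jaw": -1}

```text
t: 5.03
position: [0.4795, -0.0931, 0.0859]
tcp_rot: [-3.138, 0.006, -0.341]
contact_force: [0.1, -0.2, -2.0]
grip_width: 0.0389
```

```bash
python3 st.py
```

```text
t 5.0333 p [479.5 -93.1  85.9] rot [-3.1384  0.0063 -0.3406] F [ 0.1 -0.2 -2. ] T [-0.162 -0.021 -0.256] w 38.9 q6 -0.063
to dial, tool x,y mm 2.2 0.7
```

Emit:
arm_command:
  increments:
    - {"xyz": [0, 0, 0], "turn": [0, 0, -0.08], "jaw": -1}

```text
t: 5.12
position: [0.4795, -0.0931, 0.0859]
tcp_rot: [-3.138, 0.006, -0.258]
contact_force: [-0.4, 0.6, -1.5]
grip_width: 0.0391
```

```bash
python3 st.py
```

```text
t 5.1167 p [479.5 -93.1  85.9] rot [-3.1376  0.0062 -0.2575] F [-0.4  0.6 -1.5] T [-0.154 -0.004 -0.218] w 39.1 q6 -0.146
to dial, tool x,y mm 2.1 0.9
```

Emit:
arm_command:
  increments:
    - {"xyz": [0, 0, 0], "turn": [0, 0, -0.07], "jaw": -1}

```text
t: 5.2
position: [0.4795, -0.0931, 0.0859]
tcp_rot: [-3.137, 0.006, -0.185]
contact_force: [-0.3, 0.4, -1.4]
grip_width: 0.0394
```

```bash
python3 st.py|head -1
```

```text
t 5.2 p [479.5 -93.1  85.9] rot [-3.1369  0.0061 -0.1846] F [-0.3  0.4 -1.4] T [-0.171  0.009 -0.229] w 39.4 q6 -0.219
```

Emit:
arm_command:
  increments:
    - {"xyz": [0, 0, 0], "turn": [0, 0, -0.07], "jaw": -1}

```text
t: 5.28
position: [0.4794, -0.0931, 0.0859]
tcp_rot: [-3.136, 0.006, -0.112]
contact_force: [-0.2, 0.4, -1.9]
grip_width: 0.0391
```

```bash
python3 st.py|head -1
```

```text
t 5.2833 p [479.4 -93.1  85.9] rot [-3.1362  0.0059 -0.1116] F [-0.2  0.4 -1.9] T [-0.087  0.036 -0.074] w 39.1 q6 -0.292
```

Emit:
arm_command:
  increments:
    - {"xyz": [0, 0, 0], "turn": [0, 0, -0.07], "jaw": -1}

```text
t: 5.37
position: [0.4794, -0.0931, 0.0858]
tcp_rot: [-3.136, 0.006, -0.038]
contact_force: [-0.2, 1.1, -1.8]
grip_width: 0.0396
```

```bash
python3 st.py|head -1
```

```text
t 5.3667 p [479.4 -93.1  85.8] rot [-3.1355  0.0057 -0.0383] F [-0.2  1.1 -1.8] T [-0.075 -0.025 -0.008] w 39.6 q6 -0.366
```

Emit:
arm_command:
  increments:
    - {"xyz": [0, 0, 0], "turn": [0, 0, -0.07], "jaw": -1}

```text
t: 5.45
position: [0.4794, -0.0931, 0.0859]
tcp_rot: [-3.135, 0.005, 0.035]
contact_force: [0.3, -0.2, -1.8]
grip_width: 0.039
```

```bash
python3 st.py|head -1
```

```text
t 5.45 p [479.4 -93.1  85.9] rot [-3.135   0.0054  0.0354] F [ 0.3 -0.2 -1.8] T [-0.093 -0.065  0.014] w 39.0 q6 -0.44
```

```bash
python3 - <<'E'
from rig import bot
import cv2
from h import *
a=bot.camera("wrist")["img"][:,:,::-1]
s=bot.camera("scene")["img"][:,:,::-1]
z=cv2.resize(s[160:260,150:290],None,fx=4.0,fy=4.0,interpolation=cv2.INTER_CUBIC)
cv2.imwrite("pics/w2.png",a);cv2.imwrite("pics/s2.png",z)
E
```

```text
(no output)
```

View pics/w2.png

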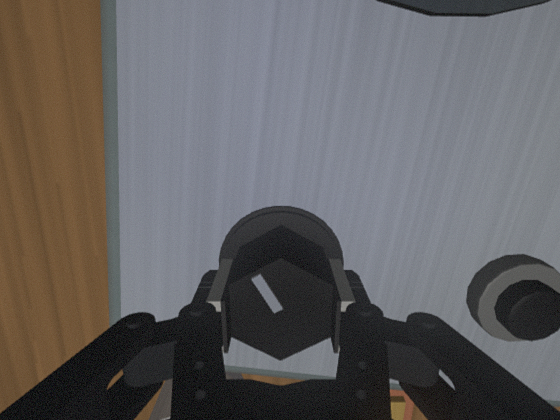

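View pics/s2.png

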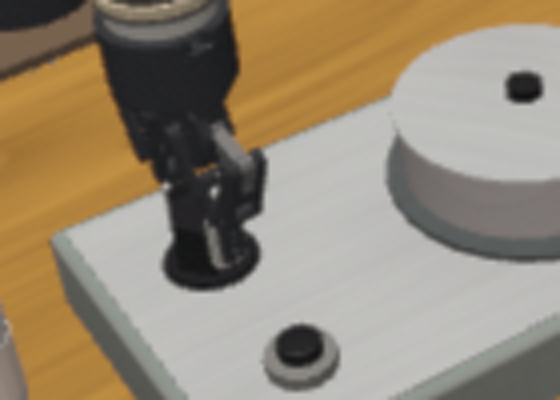

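The wrist view shows the pads flat on opposite sides of the hex, with the pointer running (280,313)→(253,275). That is 60° from the jaw line, as it should be, so the dial turns with the tool. I'll carry on turning back in small steps.

Emit:
arm_command:
  increments:
    - {"xyz": [0, 0, 0], "turn": [0, 0, -0.06], "jaw": -1}

```text
t: 5.63
position: [0.4794, -0.0931, 0.0859]
tcp_rot: [-3.135, 0.005, 0.092]
contact_force: [0.1, 0.7, -2.1]
grip_width: 0.0395
```

```bash
python3 st.py|head -1
```

```text
t 5.6333 p [479.4 -93.1  85.9] rot [-3.1349  0.0052  0.0917] F [ 0.1  0.7 -2.1] T [-0.042 -0.02   0.134] w 39.5 q6 -0.496
```

Emit:
arm_command:
  increments:
    - {"xyz": [0, 0, 0], "turn": [0, 0, -0.06], "jaw": -1}

```text
t: 5.72
position: [0.4794, -0.0931, 0.0858]
tcp_rot: [-3.135, 0.005, 0.153]
contact_force: [0.1, 1.2, -2.5]
grip_width: 0.0391
```

```bash
python3 st.py|head -1
```

```text
t 5.7167 p [479.4 -93.1  85.8] rot [-3.1346  0.005   0.1527] F [ 0.1  1.2 -2.5] T [-0.054 -0.002  0.038] w 39.1 q6 -0.557
```

Emit:
arm_command:
  increments:
    - {"xyz": [0, 0, 0], "turn": [0, 0, -0.06], "jaw": -1}

```text
t: 5.8
position: [0.4793, -0.0931, 0.0859]
tcp_rot: [-3.134, 0.005, 0.212]
contact_force: [-0.2, -0.7, -1.4]
grip_width: 0.039
```

```bash
python3 st.py|head -1
```

```text
t 5.8 p [479.3 -93.1  85.9] rot [-3.1342  0.0047  0.2122] F [-0.2 -0.7 -1.4] T [-0.245  0.059 -0.363] w 39.0 q6 -0.616
```

Emit:
arm_command:
  increments:
    - {"xyz": [0, 0, 0], "turn": [0, 0, -0.06], "jaw": -1}

```text
t: 5.88
position: [0.4794, -0.0931, 0.0859]
tcp_rot: [-3.134, 0.004, 0.272]
contact_force: [0.0, -0.2, -0.9]
grip_width: 0.0391
```

```bash
python3 st.py|head -1
```

```text
t 5.8833 p [479.4 -93.1  85.9] rot [-3.1337  0.0043  0.2716] F [ 0.  -0.2 -0.9] T [-0.191  0.063 -0.309] w 39.1 q6 -0.676
```

Emit:
arm_command:
  increments:
    - {"xyz": [0, 0, 0], "turn": [0, 0, -0.05], "jaw": -1}

```text
t: 5.97
position: [0.4793, -0.0931, 0.0859]
tcp_rot: [-3.133, 0.004, 0.321]
contact_force: [-1.1, 0.1, -2.4]
grip_width: 0.0391
```

```bash
python3 st.py|head -1
```

```text
t 5.9667 p [479.3 -93.1  85.9] rot [-3.1332  0.0039  0.3209] F [-1.1  0.1 -2.4] T [-0.224  0.055 -0.211] w 39.1 q6 -0.725
```

Emit:
arm_command:
  increments:
    - {"xyz": [0, 0, 0], "turn": [0, 0, -0.06], "jaw": -1}

```text
t: 6.05
position: [0.4793, -0.0931, 0.0859]
tcp_rot: [-3.133, 0.004, 0.381]
contact_force: [-0.3, -0.2, -2.5]
grip_width: 0.0389
```

```bash
python3 st.py|head -1
```

```text
t 6.05 p [479.3 -93.1  85.9] rot [-3.1328  0.0035  0.3806] F [-0.3 -0.2 -2.5] T [-0.198  0.015 -0.072] w 38.9 q6 -0.785
```

Emit:
arm_command:
  increments:
    - {"xyz": [0, 0, 0], "turn": [0, 0, -0.06], "jaw": -1}

```text
t: 6.13
position: [0.4793, -0.0931, 0.0859]
tcp_rot: [-3.133, 0.003, 0.441]
contact_force: [0.1, 0.1, -2.3]
grip_width: 0.0392
```

```bash
python3 st.py|head -1
```

```text
t 6.1333 p [479.3 -93.1  85.9] rot [-3.1325e+00  3.1000e-03  4.4090e-01] F [ 0.1  0.1 -2.3] T [-0.121  0.079 -0.004] w 39.2 q6 -0.845
```

Emit:
arm_command:
  increments:
    - {"xyz": [0, 0, 0], "turn": [0, 0, -0.06], "jaw": -1}

```text
t: 6.22
position: [0.4793, -0.0931, 0.0859]
tcp_rot: [-3.132, 0.003, 0.502]
contact_force: [-0.1, 0.6, -0.7]
grip_width: 0.039
```

```bash
python3 st.py|head -1
```

```text
t 6.2167 p [479.3 -93.1  85.9] rot [-3.1323e+00  2.7000e-03  5.0160e-01] F [-0.1  0.6 -0.7] T [-0.152  0.003  0.016] w 39.0 q6 -0.906
```

Emit:
arm_command:
  increments:
    - {"xyz": [0, 0, 0], "turn": [0, 0, -0.06], "jaw": -1}

```text
t: 6.3
position: [0.4793, -0.0931, 0.0859]
tcp_rot: [-3.132, 0.002, 0.563]
contact_force: [-0.1, 0.5, -1.9]
grip_width: 0.0393
```

```bash
python3 st.py|head -1
```

```text
t 6.3 p [479.3 -93.1  85.9] rot [-3.1322e+00  2.3000e-03  5.6270e-01] F [-0.1  0.5 -1.9] T [-0.111  0.061  0.122] w 39.3 q6 -0.967
```

Emit:
arm_command:
  increments:
    - {"xyz": [0, 0, 0], "turn": [0, 0, -0.06], "jaw": -1}

```text
t: 6.38
position: [0.4793, -0.0932, 0.0859]
tcp_rot: [-3.132, 0.002, 0.623]
contact_force: [0.3, 1.6, -1.5]
grip_width: 0.0392
```

```bash
python3 st.py|head -1
```

```text
t 6.3833 p [479.3 -93.2  85.9] rot [-3.132e+00  2.000e-03  6.227e-01] F [ 0.3  1.6 -1.5] T [-0.32   0.115 -0.314] w 39.2 q6 -1.027
```

Emit:
arm_command:
  increments:
    - {"xyz": [0, 0, 0], "turn": [0, 0, -0.06], "jaw": -1}

```text
t: 6.47
position: [0.4792, -0.0932, 0.0858]
tcp_rot: [-3.132, 0.002, 0.682]
contact_force: [-0.5, 0.3, -1.6]
grip_width: 0.0389
```

```bash
python3 st.py|head -1
```

```text
t 6.4667 p [479.2 -93.2  85.8] rot [-3.1317e+00  1.5000e-03  6.8250e-01] F [-0.5  0.3 -1.6] T [-0.261  0.04  -0.193] w 38.9 q6 -1.087
```

Emit:
arm_command:
  increments:
    - {"xyz": [0, 0, 0], "turn": [0, 0, -0.06], "jaw": -1}

```text
t: 6.55
position: [0.4792, -0.0932, 0.0858]
tcp_rot: [-3.132, 0.001, 0.742]
contact_force: [-0.2, 1.0, -1.2]
grip_width: 0.039
```

```bash
python3 st.py|head -1
```

```text
t 6.55 p [479.2 -93.2  85.8] rot [-3.1315e+00  1.1000e-03  7.4240e-01] F [-0.2  1.  -1.2] T [-0.279  0.032 -0.17 ] w 39.0 q6 -1.147
```

Emit:
arm_command:
  increments:
    - {"xyz": [0, 0, 0], "turn": [0, 0, -0.06], "jaw": -1}

```text
t: 6.63
position: [0.4792, -0.0932, 0.0859]
tcp_rot: [-3.131, 0.001, 0.803]
contact_force: [0.3, 0.5, -1.9]
grip_width: 0.0395
```

```bash
python3 st.py|head -1
```

```text
t 6.6333 p [479.2 -93.2  85.9] rot [-3.1315e+00  6.0000e-04  8.0280e-01] F [ 0.3  0.5 -1.9] T [-0.205  0.044 -0.071] w 39.5 q6 -1.207
```

Emit:
arm_command:
  increments:
    - {"xyz": [0, 0, 0], "turn": [0, 0, -0.06], "jaw": -1}

```text
t: 6.72
position: [0.4792, -0.0932, 0.0859]
tcp_rot: [-3.131, 0.0, 0.864]
contact_force: [0.6, 1.4, -1.2]
grip_width: 0.0387
```

```bash
python3 st.py|head -1
```

```text
t 6.7167 p [479.2 -93.2  85.9] rot [-3.1315e+00  2.0000e-04  8.6360e-01] F [ 0.6  1.4 -1.2] T [-0.196  0.02   0.02 ] w 38.7 q6 -1.267
```

Emit:
arm_command:
  increments:
    - {"xyz": [0, 0, 0], "turn": [0, 0, -0.06], "jaw": -1}

```text
t: 6.8
position: [0.4792, -0.0932, 0.0859]
tcp_rot: [-3.132, -0.0, 0.925]
contact_force: [0.2, 0.9, -2.6]
grip_width: 0.0392
```

```bash
python3 st.py|head -1
```

```text
t 6.8 p [479.2 -93.2  85.9] rot [-3.1315e+00 -1.0000e-04  9.2490e-01] F [ 0.2  0.9 -2.6] T [-0.147  0.002  0.067] w 39.2 q6 -1.328
```

Emit:
arm_command:
  increments:
    - {"xyz": [0, 0, 0], "turn": [0, 0, -0.06], "jaw": -1}

```text
t: 6.88
position: [0.4792, -0.0932, 0.0859]
tcp_rot: [-3.132, -0.0, 0.986]
contact_force: [0.4, 0.7, -1.7]
grip_width: 0.0393
```

```bash
python3 st.py|head -1
```

```text
t 6.8833 p [479.2 -93.2  85.9] rot [-3.1316e+00 -4.0000e-04  9.8650e-01] F [ 0.4  0.7 -1.7] T [-0.149  0.018  0.129] w 39.3 q6 -1.39
```

Emit:
arm_command:
  increments:
    - {"xyz": [0, 0, 0], "turn": [0, 0, -0.06], "jaw": -1}

```text
t: 6.97
position: [0.4792, -0.0933, 0.0859]
tcp_rot: [-3.132, -0.001, 1.047]
contact_force: [-0.7, 1.3, -2.0]
grip_width: 0.0393
```

```bash
python3 st.py|head -1
```

```text
t 6.9667 p [479.2 -93.3  85.9] rot [-3.1316e+00 -7.0000e-04  1.0468e+00] F [-0.7  1.3 -2. ] T [-0.407  0.084 -0.33 ] w 39.3 q6 -1.45
```

Emit:
arm_command:
  increments:
    - {"xyz": [0, 0, 0], "turn": [0, 0, -0.06], "jaw": -1}

```text
t: 7.05
position: [0.4792, -0.0933, 0.0858]
tcp_rot: [-3.132, -0.001, 1.106]
contact_force: [-0.9, 1.1, -1.3]
grip_width: 0.039
```

```bash
python3 st.py|head -1
```

```text
t 7.05 p [479.2 -93.3  85.8] rot [-3.1316e+00 -1.1000e-03  1.1065e+00] F [-0.9  1.1 -1.3] T [-0.409  0.08  -0.32 ] w 39.0 q6 -1.509
```

Emit:
arm_command:
  increments:
    - {"xyz": [0, 0, 0], "turn": [0, 0, -0.05], "jaw": -1}

```text
t: 7.13
position: [0.4792, -0.0933, 0.0859]
tcp_rot: [-3.132, -0.001, 1.156]
contact_force: [-0.4, 1.2, -1.4]
grip_width: 0.0393
```

```bash
python3 st.py|head -1
```

```text
t 7.1333 p [479.2 -93.3  85.9] rot [-3.1318e+00 -1.4000e-03  1.1555e+00] F [-0.4  1.2 -1.4] T [-0.539  0.068 -0.43 ] w 39.3 q6 -1.558
```

Emit:
arm_command:
  increments:
    - {"xyz": [0, 0, 0], "turn": [0, 0, -0.03], "jaw": -1}

```text
t: 7.22
position: [0.4792, -0.0933, 0.0858]
tcp_rot: [-3.132, -0.001, 1.184]
contact_force: [-0.2, 0.8, -2.0]
grip_width: 0.0393
```

```bash
python3 st.py|head -1
```

```text
t 7.2167 p [479.2 -93.3  85.8] rot [-3.1318e+00 -1.5000e-03  1.1841e+00] F [-0.2  0.8 -2. ] T [-0.596  0.055 -0.477] w 39.3 q6 -1.586
```

The torque is −0.48 Nm and still rising, so this is the off stop. I'll ease off, then count forward.

Emit:
arm_command:
  increments:
    - {"xyz": [0, 0, 0], "turn": [0, 0, 0.08], "jaw": -1}

```text
t: 7.3
position: [0.4792, -0.0933, 0.0859]
tcp_rot: [-3.132, -0.001, 1.101]
contact_force: [-1.2, 0.6, -2.1]
grip_width: 0.0392
```

```bash
python3 st.py|head -1
```

```text
t 7.3 p [479.2 -93.3  85.9] rot [-3.1319e+00 -6.0000e-04  1.1010e+00] F [-1.2  0.6 -2.1] T [-0.151 -0.063 -0.056] w 39.2 q6 -1.503
```

Emit:
arm_command:
  increments:
    - {"xyz": [0, 0, 0], "turn": [0, 0, 0.05], "jaw": -1}
    - {"xyz": [0, 0, 0], "turn": [0, 0, 0], "jaw": -1}
    - {"xyz": [0, 0, 0], "turn": [0, 0, 0], "jaw": -1}

```text
t: 7.55
position: [0.4792, -0.0933, 0.0859]
tcp_rot: [-3.132, 0.0, 1.041]
contact_force: [-0.7, 0.9, -2.2]
grip_width: 0.0391
```

```bash
python3 st.py|head -1
```

```text
t 7.55 p [479.2 -93.3  85.9] rot [-3.1319e+00  2.0000e-04  1.0407e+00] F [-0.7  0.9 -2.2] T [-0.216  0.004 -0.105] w 39.1 q6 -1.442
```

Emit:
arm_command:
  increments:
    - {"xyz": [0, 0, 0], "turn": [0, 0, 0.05], "jaw": -1}

```text
t: 7.63
position: [0.4792, -0.0932, 0.0859]
tcp_rot: [-3.132, 0.001, 0.991]
contact_force: [0.1, 0.6, -1.8]
grip_width: 0.039
```

```bash
python3 st.py|head -1
```

```text
t 7.6333 p [479.2 -93.2  85.9] rot [-3.132e+00  7.000e-04  9.909e-01] F [ 0.1  0.6 -1.8] T [-0.015 -0.092  0.329] w 39.0 q6 -1.392
```

Emit:
arm_command:
  increments:
    - {"xyz": [0, 0, 0], "turn": [0, 0, 0.05], "jaw": -1}

```text
t: 7.72
position: [0.4792, -0.0932, 0.0859]
tcp_rot: [-3.132, 0.001, 0.941]
contact_force: [0.0, 0.0, -1.7]
grip_width: 0.0392
```

```bash
python3 st.py|head -1
```

```text
t 7.7167 p [479.2 -93.2  85.9] rot [-3.1321e+00  1.4000e-03  9.4070e-01] F [ 0.   0.  -1.7] T [ 0.008 -0.032  0.314] w 39.2 q6 -1.342
```

Off feels to be at yaw ≈ 1.02, since the torque flips between 1.04 and 0.99. Now I'll turn clockwise and count.

Emit:
arm_command:
  increments:
    - {"xyz": [0, 0, 0], "turn": [0, 0, 0.06], "jaw": -1}

```text
t: 7.8
position: [0.4792, -0.0932, 0.0859]
tcp_rot: [-3.132, 0.002, 0.88]
contact_force: [0.4, 0.3, -2.2]
grip_width: 0.0393
```

```bash
python3 st.py|head -1
```

```text
t 7.8 p [479.2 -93.2  85.9] rot [-3.1322e+00  2.2000e-03  8.8020e-01] F [ 0.4  0.3 -2.2] T [-0.026 -0.073  0.252] w 39.3 q6 -1.281
```

Emit:
arm_command:
  increments:
    - {"xyz": [0, 0, 0], "turn": [0, 0, 0.06], "jaw": -1}

```text
t: 7.88
position: [0.4792, -0.0932, 0.0859]
tcp_rot: [-3.132, 0.003, 0.819]
contact_force: [-0.5, -0.2, -2.5]
grip_width: 0.0393
```

```bash
python3 st.py|head -1
```

```text
t 7.8833 p [479.2 -93.2  85.9] rot [-3.1324e+00  3.0000e-03  8.1890e-01] F [-0.5 -0.2 -2.5] T [-0.086 -0.069  0.147] w 39.3 q6 -1.22
```

Emit:
arm_command:
  increments:
    - {"xyz": [0, 0, 0], "turn": [0, 0, 0.06], "jaw": -1}

```text
t: 7.97
position: [0.4793, -0.0932, 0.0859]
tcp_rot: [-3.133, 0.004, 0.757]
contact_force: [-0.4, -0.0, -1.3]
grip_width: 0.0393
```

```bash
python3 st.py|head -1
```

```text
t 7.9667 p [479.3 -93.2  85.9] rot [-3.1327  0.0036  0.7571] F [-0.4 -0.  -1.3] T [-0.052 -0.06   0.088] w 39.3 q6 -1.158
```

Emit:
arm_command:
  increments:
    - {"xyz": [0, 0, 0], "turn": [0, 0, 0.06], "jaw": -1}

```text
t: 8.05
position: [0.4793, -0.0932, 0.0859]
tcp_rot: [-3.133, 0.004, 0.695]
contact_force: [0.2, 0.7, -1.6]
grip_width: 0.0392
```

```bash
python3 st.py|head -1
```

```text
t 8.05 p [479.3 -93.2  85.9] rot [-3.1329  0.0042  0.6949] F [ 0.2  0.7 -1.6] T [-0.1   -0.043 -0.001] w 39.2 q6 -1.095
```

Emit:
arm_command:
  increments:
    - {"xyz": [0, 0, 0], "turn": [0, 0, 0.06], "jaw": -1}

```text
t: 8.13
position: [0.4793, -0.0931, 0.0859]
tcp_rot: [-3.133, 0.005, 0.632]
contact_force: [0.0, -0.4, -1.9]
grip_width: 0.0394
```

```bash
python3 st.py|head -1
```

```text
t 8.1333 p [479.3 -93.1  85.9] rot [-3.1331  0.0047  0.6322] F [ 0.  -0.4 -1.9] T [-0.144 -0.034 -0.052] w 39.4 q6 -1.033
```

Emit:
arm_command:
  increments:
    - {"xyz": [0, 0, 0], "turn": [0, 0, 0.06], "jaw": -1}

```text
t: 8.22
position: [0.4793, -0.0931, 0.0859]
tcp_rot: [-3.133, 0.005, 0.57]
contact_force: [-0.3, -0.5, -1.9]
grip_width: 0.0395
```

```bash
python3 st.py|head -1
```

```text
t 8.2167 p [479.3 -93.1  85.9] rot [-3.1332  0.0051  0.57  ] F [-0.3 -0.5 -1.9] T [ 0.122 -0.129  0.353] w 39.5 q6 -0.971
```

Emit:
arm_command:
  increments:
    - {"xyz": [0, 0, 0], "turn": [0, 0, 0.06], "jaw": -1}

```text
t: 8.3
position: [0.4793, -0.0931, 0.0859]
tcp_rot: [-3.134, 0.006, 0.509]
contact_force: [-0.2, -0.5, -2.0]
grip_width: 0.0392
```

```bash
python3 st.py|head -1
```

```text
t 8.3 p [479.3 -93.1  85.9] rot [-3.1336  0.0057  0.5087] F [-0.2 -0.5 -2. ] T [ 0.062 -0.066  0.226] w 39.2 q6 -0.909
```

Emit:
arm_command:
  increments:
    - {"xyz": [0, 0, 0], "turn": [0, 0, 0.06], "jaw": -1}

```text
t: 8.38
position: [0.4793, -0.0931, 0.0859]
tcp_rot: [-3.134, 0.006, 0.447]
contact_force: [-0.8, 0.6, -2.2]
grip_width: 0.0394
```

```bash
python3 st.py|head -1
```

```text
t 8.3833 p [479.3 -93.1  85.9] rot [-3.134   0.0061  0.4472] F [-0.8  0.6 -2.2] T [ 0.043 -0.121  0.193] w 39.4 q6 -0.848
```

Emit:
arm_command:
  increments:
    - {"xyz": [0, 0, 0], "turn": [0, 0, 0.06], "jaw": -1}

```text
t: 8.47
position: [0.4793, -0.0931, 0.0859]
tcp_rot: [-3.134, 0.007, 0.385]
contact_force: [-0.3, 0.6, -1.6]
grip_width: 0.0398
```

```bash
python3 st.py|head -1
```

```text
t 8.4667 p [479.3 -93.1  85.9] rot [-3.1344  0.0066  0.3853] F [-0.3  0.6 -1.6] T [ 0.045 -0.065  0.081] w 39.8 q6 -0.786
```

Emit:
arm_command:
  increments:
    - {"xyz": [0, 0, 0], "turn": [0, 0, 0.06], "jaw": -1}

```text
t: 8.55
position: [0.4794, -0.0931, 0.0859]
tcp_rot: [-3.135, 0.007, 0.323]
contact_force: [-0.3, 0.8, -2.2]
grip_width: 0.0391
```

```bash
python3 st.py|head -1
```

```text
t 8.55 p [479.4 -93.1  85.9] rot [-3.1347  0.007   0.323 ] F [-0.3  0.8 -2.2] T [-0.003 -0.09  -0.014] w 39.1 q6 -0.724
```

Click 1 flipped at about 0.60.

Emit:
arm_command:
  increments:
    - {"xyz": [0, 0, 0], "turn": [0, 0, 0.06], "jaw": -1}

```text
t: 8.63
position: [0.4794, -0.0931, 0.0859]
tcp_rot: [-3.135, 0.007, 0.26]
contact_force: [-0.8, -1.0, -1.2]
grip_width: 0.0391
```

```bash
python3 st.py|head -1
```

```text
t 8.6333 p [479.4 -93.1  85.9] rot [-3.135   0.0073  0.2602] F [-0.8 -1.  -1.2] T [-0.087 -0.088 -0.064] w 39.1 q6 -0.661
```

Emit:
arm_command:
  increments:
    - {"xyz": [0, 0, 0], "turn": [0, 0, 0.05], "jaw": -1}

```text
t: 8.72
position: [0.4794, -0.0931, 0.0859]
tcp_rot: [-3.135, 0.007, 0.207]
contact_force: [-1.5, -0.8, -0.8]
grip_width: 0.0393
```

```bash
python3 st.py|head -1
```

```text
t 8.7167 p [479.4 -93.1  85.9] rot [-3.1353  0.0074  0.2072] F [-1.5 -0.8 -0.8] T [-0.047 -0.115 -0.091] w 39.3 q6 -0.608
```

Emit:
arm_command:
  increments:
    - {"xyz": [0, 0, 0], "turn": [0, 0, 0.05], "jaw": -1}

```text
t: 8.8
position: [0.4794, -0.0931, 0.0859]
tcp_rot: [-3.135, 0.008, 0.155]
contact_force: [-0.8, 0.2, -1.8]
grip_width: 0.0393
```

```bash
python3 st.py|head -1
```

```text
t 8.8 p [479.4 -93.1  85.9] rot [-3.1355  0.0076  0.1551] F [-0.8  0.2 -1.8] T [ 0.083 -0.208  0.267] w 39.3 q6 -0.556
```

Emit:
arm_command:
  increments:
    - {"xyz": [0, 0, 0], "turn": [0, 0, 0.05], "jaw": -1}

```text
t: 8.88
position: [0.4794, -0.0931, 0.0859]
tcp_rot: [-3.136, 0.008, 0.104]
contact_force: [-1.2, 0.0, -1.8]
grip_width: 0.0389
```

```bash
python3 st.py|head -1
```

```text
t 8.8833 p [479.4 -93.1  85.9] rot [-3.1359  0.0078  0.1041] F [-1.2  0.  -1.8] T [ 0.076 -0.127  0.218] w 38.9 q6 -0.505
```

Emit:
arm_command:
  increments:
    - {"xyz": [0, 0, 0], "turn": [0, 0, 0.05], "jaw": -1}

```text
t: 8.97
position: [0.4794, -0.0931, 0.0859]
tcp_rot: [-3.136, 0.008, 0.053]
contact_force: [-1.1, 0.8, -1.1]
grip_width: 0.039
```

```bash
python3 st.py|head -1
```

```text
t 8.9667 p [479.4 -93.1  85.9] rot [-3.1363  0.008   0.0533] F [-1.1  0.8 -1.1] T [ 0.075 -0.127  0.288] w 39.0 q6 -0.455
```

Emit:
arm_command:
  increments:
    - {"xyz": [0, 0, 0], "turn": [0, 0, 0.05], "jaw": -1}

```text
t: 9.05
position: [0.4794, -0.0931, 0.0859]
tcp_rot: [-3.137, 0.008, 0.002]
contact_force: [-0.4, 0.2, -1.9]
grip_width: 0.0389
```

```bash
python3 st.py|head -1
```

```text
t 9.05 p [479.4 -93.1  85.9] rot [-3.1367e+00  8.3000e-03  2.3000e-03] F [-0.4  0.2 -1.9] T [-0.014 -0.155  0.201] w 38.9 q6 -0.404
```

Emit:
arm_command:
  increments:
    - {"xyz": [0, 0, 0], "turn": [0, 0, 0.05], "jaw": -1}

```text
t: 9.13
position: [0.4794, -0.0931, 0.0859]
tcp_rot: [-3.137, 0.008, -0.049]
contact_force: [-1.3, 0.3, -2.2]
grip_width: 0.039
```

```bash
python3 st.py|head -1
```

```text
t 9.1333 p [479.4 -93.1  85.9] rot [-3.1372  0.0084 -0.0488] F [-1.3  0.3 -2.2] T [ 0.017 -0.096  0.166] w 39.0 q6 -0.352
```

Emit:
arm_command:
  increments:
    - {"xyz": [0, 0, 0], "turn": [0, 0, 0.05], "jaw": -1}

```text
t: 9.22
position: [0.4795, -0.0931, 0.0859]
tcp_rot: [-3.138, 0.009, -0.1]
contact_force: [-0.4, -0.3, -1.4]
grip_width: 0.0398
```

```bash
python3 st.py|head -1
```

```text
t 9.2167 p [479.5 -93.1  85.9] rot [-3.1377  0.0085 -0.1002] F [-0.4 -0.3 -1.4] T [ 0.025 -0.128  0.168] w 39.8 q6 -0.301
```

Emit:
arm_command:
  increments:
    - {"xyz": [0, 0, 0], "turn": [0, 0, 0.05], "jaw": -1}

```text
t: 9.3
position: [0.4795, -0.0931, 0.0859]
tcp_rot: [-3.138, 0.009, -0.152]
contact_force: [-1.9, 0.7, -1.7]
grip_width: 0.0392
```

```bash
python3 st.py|head -1
```

```text
t 9.3 p [479.5 -93.1  85.9] rot [-3.138   0.0087 -0.152 ] F [-1.9  0.7 -1.7] T [ 0.007 -0.154  0.031] w 39.2 q6 -0.249
```

Emit:
arm_command:
  increments:
    - {"xyz": [0, 0, 0], "turn": [0, 0, 0.05], "jaw": -1}

```text
t: 9.38
position: [0.4795, -0.0931, 0.0859]
tcp_rot: [-3.138, 0.009, -0.204]
contact_force: [0.0, 1.1, -1.7]
grip_width: 0.0396
```

```bash
python3 st.py|head -1
```

```text
t 9.3833 p [479.5 -93.1  85.9] rot [-3.1384  0.0087 -0.2039] F [ 0.   1.1 -1.7] T [-0.041 -0.118  0.01 ] w 39.6 q6 -0.198
```

Emit:
arm_command:
  increments:
    - {"xyz": [0, 0, 0], "turn": [0, 0, 0.05], "jaw": -1}

```text
t: 9.47
position: [0.4795, -0.0931, 0.0859]
tcp_rot: [-3.139, 0.009, -0.256]
contact_force: [-1.3, 0.0, -2.5]
grip_width: 0.0395
```

```bash
python3 st.py|head -1
```

```text
t 9.4667 p [479.5 -93.1  85.9] rot [-3.1387  0.0088 -0.2561] F [-1.3  0.  -2.5] T [-0.113 -0.103  0.002] w 39.5 q6 -0.146
```

Click 2 flipped at about 0.18.

Emit:
arm_command:
  increments:
    - {"xyz": [0, 0, 0], "turn": [0, 0, 0.05], "jaw": -1}

```text
t: 9.55
position: [0.4795, -0.0931, 0.0859]
tcp_rot: [-3.139, 0.009, -0.309]
contact_force: [-0.6, 0.3, -1.7]
grip_width: 0.039
```

```bash
python3 st.py|head -1
```

```text
t 9.55 p [479.5 -93.1  85.9] rot [-3.1389  0.0087 -0.3085] F [-0.6  0.3 -1.7] T [-0.021 -0.14  -0.065] w 39.0 q6 -0.094
```

Emit:
arm_command:
  increments:
    - {"xyz": [0, 0, 0], "turn": [0, 0, 0.05], "jaw": -1}

```text
t: 9.63
position: [0.4795, -0.0931, 0.0859]
tcp_rot: [-3.139, 0.009, -0.361]
contact_force: [-1.2, 1.0, -2.5]
grip_width: 0.0392
```

```bash
python3 st.py|head -1
```

```text
t 9.6333 p [479.5 -93.1  85.9] rot [-3.1392  0.0087 -0.361 ] F [-1.2  1.  -2.5] T [ 0.003 -0.123  0.025] w 39.2 q6 -0.041
```

Emit:
arm_command:
  increments:
    - {"xyz": [0, 0, 0], "turn": [0, 0, 0.04], "jaw": -1}

```text
t: 9.72
position: [0.4795, -0.0931, 0.0859]
tcp_rot: [-3.14, 0.009, -0.402]
contact_force: [-0.9, 0.4, -2.2]
grip_width: 0.0396
```

```bash
python3 st.py|head -1
```

```text
t 9.7167 p [479.5 -93.1  85.9] rot [-3.1395  0.0087 -0.4017] F [-0.9  0.4 -2.2] T [ 0.102 -0.15   0.232] w 39.6 q6 -0.001
```

Emit:
arm_command:
  increments:
    - {"xyz": [0, 0, 0], "turn": [0, 0, 0.04], "jaw": -1}

```text
t: 9.8
position: [0.4795, -0.0931, 0.0859]
tcp_rot: [-3.14, 0.009, -0.442]
contact_force: [-1.2, 0.4, -1.5]
grip_width: 0.0393
```

```bash
python3 st.py|head -1
```

```text
t 9.8 p [479.5 -93.1  85.9] rot [-3.14    0.0087 -0.4418] F [-1.2  0.4 -1.5] T [ 0.041 -0.196  0.334] w 39.3 q6 0.04
```

Emit:
arm_command:
  increments:
    - {"xyz": [0, 0, 0], "turn": [0, 0, 0.04], "jaw": -1}

```text
t: 9.88
position: [0.4795, -0.0931, 0.0859]
tcp_rot: [-3.14, 0.009, -0.482]
contact_force: [-0.4, 0.4, -1.2]
grip_width: 0.0391
```

```bash
python3 st.py|head -1
```

```text
t 9.8833 p [479.5 -93.1  85.9] rot [-3.1404  0.0087 -0.4821] F [-0.4  0.4 -1.2] T [ 0.007 -0.156  0.214] w 39.1 q6 0.08
```

Emit:
arm_command:
  increments:
    - {"xyz": [0, 0, 0], "turn": [0, 0, 0.04], "jaw": -1}

```text
t: 9.97
position: [0.4795, -0.0931, 0.0859]
tcp_rot: [-3.141, 0.009, -0.523]
contact_force: [-1.1, -1.3, -1.8]
grip_width: 0.0396
```

```bash
python3 st.py|head -1
```

```text
t 9.9667 p [479.5 -93.1  85.9] rot [-3.1408  0.0086 -0.5225] F [-1.1 -1.3 -1.8] T [-0.01  -0.155  0.208] w 39.6 q6 0.12
```

Emit:
arm_command:
  increments:
    - {"xyz": [0, 0, 0], "turn": [0, 0, 0.04], "jaw": -1}

```text
t: 10.05
position: [0.4796, -0.0931, 0.0859]
tcp_rot: [-3.141, 0.008, -0.563]
contact_force: [-1.4, -0.2, -1.5]
grip_width: 0.0394
```

```bash
python3 st.py|head -1
```

```text
t 10.05 p [479.6 -93.1  85.9] rot [-3.1412  0.0085 -0.5632] F [-1.4 -0.2 -1.5] T [-0.007 -0.111  0.125] w 39.4 q6 0.161
```

Click 3 flipped at about −0.38. I'm going on to the fourth.

Emit:
arm_command:
  increments:
    - {"xyz": [0, 0, 0], "turn": [0, 0, 0.04], "jaw": -1}

```text
t: 10.13
position: [0.4795, -0.0931, 0.0859]
tcp_rot: [-3.142, 0.008, -0.604]
contact_force: [-0.5, 0.6, -2.1]
grip_width: 0.0389
```

```bash
python3 st.py|head -1
```

```text
t 10.1333 p [479.5 -93.1  85.9] rot [-3.1415  0.0084 -0.6042] F [-0.5  0.6 -2.1] T [-0.046 -0.1    0.048] w 38.9 q6 0.202
```

Emit:
arm_command:
  increments:
    - {"xyz": [0, 0, 0], "turn": [0, 0, 0.04], "jaw": -1}

```text
t: 10.22
position: [0.4796, -0.0931, 0.0859]
tcp_rot: [3.141, 0.008, -0.646]
contact_force: [-1.0, -0.0, -1.9]
grip_width: 0.0388
```

```bash
python3 st.py|head -1
```

```text
t 10.2167 p [479.6 -93.1  85.9] rot [ 3.1414  0.0083 -0.6455] F [-1.  -0.  -1.9] T [-0.067 -0.094  0.037] w 38.8 q6 0.243
```

Emit:
arm_command:
  increments:
    - {"xyz": [0, 0, 0], "turn": [0, 0, 0.04], "jaw": -1}

```text
t: 10.3
position: [0.4796, -0.0931, 0.0859]
tcp_rot: [3.141, 0.008, -0.687]
contact_force: [-0.1, 0.3, -1.6]
grip_width: 0.0391
```

```bash
python3 st.py|head -1
```

```text
t 10.3 p [479.6 -93.1  85.9] rot [ 3.1412  0.0082 -0.6872] F [-0.1  0.3 -1.6] T [-0.132 -0.131 -0.095] w 39.1 q6 0.285
```

Emit:
arm_command:
  increments:
    - {"xyz": [0, 0, 0], "turn": [0, 0, 0.03], "jaw": -1}

```text
t: 10.38
position: [0.4796, -0.0931, 0.0859]
tcp_rot: [3.141, 0.008, -0.719]
contact_force: [-0.9, 0.6, -2.6]
grip_width: 0.0391
```

```bash
python3 st.py|head -1
```

```text
t 10.3833 p [479.6 -93.1  85.9] rot [ 3.1411  0.0081 -0.7189] F [-0.9  0.6 -2.6] T [-0.056 -0.142 -0.168] w 39.1 q6 0.316
```

Emit:
arm_command:
  increments:
    - {"xyz": [0, 0, 0], "turn": [0, 0, 0.03], "jaw": -1}

```text
t: 10.47
position: [0.4796, -0.0931, 0.0859]
tcp_rot: [3.141, 0.008, -0.75]
contact_force: [-1.4, 0.3, -3.1]
grip_width: 0.0389
```

```bash
python3 st.py|head -1
```

```text
t 10.4667 p [479.6 -93.1  85.9] rot [ 3.1411  0.0081 -0.7504] F [-1.4  0.3 -3.1] T [-0.11  -0.152 -0.083] w 38.9 q6 0.348
```

Emit:
arm_command:
  increments:
    - {"xyz": [0, 0, 0], "turn": [0, 0, 0.03], "jaw": -1}

```text
t: 10.55
position: [0.4796, -0.0932, 0.0859]
tcp_rot: [3.141, 0.008, -0.782]
contact_force: [-2.0, 0.3, -1.0]
grip_width: 0.0392
```

```bash
python3 st.py|head -1
```

```text
t 10.55 p [479.6 -93.2  85.9] rot [ 3.1411  0.008  -0.7821] F [-2.   0.3 -1. ] T [-0.094 -0.141 -0.141] w 39.2 q6 0.379
```

Emit:
arm_command:
  increments:
    - {"xyz": [0, 0, 0], "turn": [0, 0, 0.03], "jaw": -1}

```text
t: 10.63
position: [0.4796, -0.0931, 0.0859]
tcp_rot: [3.141, 0.008, -0.813]
contact_force: [-0.9, -0.2, -1.2]
grip_width: 0.0391
```

```bash
python3 st.py|head -1
```

```text
t 10.6333 p [479.6 -93.1  85.9] rot [ 3.141   0.0079 -0.8131] F [-0.9 -0.2 -1.2] T [ 0.083 -0.166  0.245] w 39.1 q6 0.41
```

The fourth flip came between −0.78 and −0.81. I'll ease back by 0.02, let go and check.

Emit:
arm_command:
  increments:
    - {"xyz": [0, 0, 0], "turn": [0, 0, -0.025], "jaw": -1}
    - {"xyz": [0, 0, 0], "turn": [0, 0, 0], "jaw": -1}
    - {"xyz": [0, 0, 0], "turn": [0, 0, 0], "jaw": -1}
    - {"xyz": [0, 0, 0], "turn": [0, 0, 0], "jaw": -1}
    - {"xyz": [0, 0, 0], "turn": [0, 0, 0], "jaw": -1}

```text
t: 11.05
position: [0.4796, -0.0932, 0.0859]
tcp_rot: [-3.141, 0.008, -0.786]
contact_force: [-1.3, 0.6, -1.9]
grip_width: 0.0391
```

```bash
python3 st.py|head -1
```

```text
t 11.05 p [479.6 -93.2  85.9] rot [-3.1411  0.0079 -0.7861] F [-1.3  0.6 -1.9] T [-0.211 -0.065 -0.233] w 39.1 q6 0.382
```

Emit:
arm_command:
  increments:
    - {"xyz": [0, 0, 0], "turn": [0, 0, 0], "jaw": 1}
    - {"xyz": [0, 0, 0], "turn": [0, 0, 0], "jaw": 1}
    - {"xyz": [0, 0, 0], "turn": [0, 0, 0], "jaw": 1}
    - {"xyz": [0, 0, 0], "turn": [0, 0, 0], "jaw": 1}
    - {"xyz": [0, 0, 0], "turn": [0, 0, 0], "jaw": 1}

```text
t: 11.47
position: [0.4812, -0.0938, 0.0876]
tcp_rot: [-3.14, 0.005, -0.783]
contact_force: [-0.1, -0.3, -0.7]
grip_width: 0.0855
```

```bash
python3 st.py|head -1
```

```text
t 11.4667 p [481.2 -93.8  87.6] rot [-3.1402  0.0052 -0.7827] F [-0.1 -0.3 -0.7] T [ 0.001  0.008 -0.058] w 85.5 q6 0.379
```

Emit:
arm_command:
  increments:
    - {"xyz": [0, 0, -15], "turn": [0, 0, 0], "jaw": 1}
    - {"xyz": [0, 0, -25], "turn": [0, 0, 0], "jaw": 1}
    - {"xyz": [0, 0, -30], "turn": [0, 0, 0], "jaw": 1}
    - {"xyz": [0, 0, -30], "turn": [0, 0, 0], "jaw": 1}
    - {"xyz": [0, 0, 0], "turn": [0, 0, 0], "jaw": 1}

```text
t: 11.88
position: [0.4801, -0.0938, 0.1898]
tcp_rot: [3.141, 0.011, -0.782]
contact_force: [1.2, -0.9, 0.4]
grip_width: 0.0852
```

```bash
python3 - <<'E'
from rig import bot
import cv2
from h import *
c=bot.camera("wrist"); im=c["img"][:,:,::-1].copy(); cv2.imwrite("pics/w3.png",im)
s=bot.sense();print(s["position"],s["tcp_rot"])
t=bot.camera("top")["img"][:,:,::-1]
cv2.imwrite("pics/t3.png",cv2.resize(t[160:285,215:425],None,fx=3.8,fy=3.8,interpolation=cv2.INTER_CUBIC))
E
```

```text
[ 0.47897211 -0.09332525  0.18725287] [ 3.13938208  0.0139973  -0.78172503]
```

View pics/w3.png

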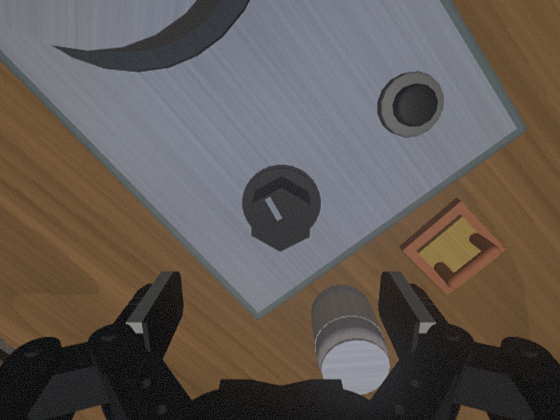

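The wrist view shows the dial released, with the flange near (281,202) and the pointer running (280,218)→(266,197). The button is at about (415,104). I'll measure both.

```bash
python3 - <<'E'
from rig import bot
import cv2
from h import *
c=bot.camera("wrist"); im=c["img"][:,:,::-1].copy()
g=cv2.cvtColor(im,cv2.COLOR_BGR2GRAY)
m=np.zeros_like(g);m[188:226,258:290]=(g>115)[188:226,258:290]
ys,xs=np.nonzero(m);print(len(xs))
P=np.array([ray(c,x,y,.115)[:2] for x,y in zip(xs,ys)])
mu=P.mean(0);u,s,v=np.linalg.svd(P-mu);d=v[0]*np.sign(v[0,1])
a=np.arctan2(d[1],d[0]);print("pointer",mu,a,"yaw equiv",a-2*np.pi/3, "from off",1.02-(a-2*np.pi/3))
st=bot.sense();print("tool",st["position"],st["tcp_rot"])
m=(g<85).astype(np.uint8);m[:70]=0;m[140:]=0;m[:,:375]=0;m[:,450:]=0
cs,_=cv2.findContours(m,0,1);k=max(cs,key=cv2.contourArea);e=cv2.fitEllipse(k);print(e,"btn",ray(c,*e[0],.093))
z=im[60:150,360:470];cv2.imwrite("pics/b3.png",cv2.resize(z,None,fx=6,fy=6))
b=ray(c,*e[0],.093);r=st["tcp_rot"][2];D=b-st["position"]
print("D",D,"tool",np.cos(r)*D[0]+np.sin(r)*D[1],np.sin(r)*D[0]-np.cos(r)*D[1])
E
```

```text
128
pointer [ 0.48384562 -0.08449285] 1.2826019045373356 yaw equiv -0.8117931978558597 from off 1.8317931978558597
tool [ 0.47661893 -0.09236115  0.18311909] [ 3.13655828  0.0211483  -0.78199913]
((423.138671875, 102.71971893310547), (42.81142807006836, 48.15067672729492), 55.36285400390625) btn [ 0.59780656 -0.10406328  0.093     ]
D [ 0.12118763 -0.01170213 -0.09011909] tool 0.09422985274624834 -0.07709809411811003
```

View pics/b3.png

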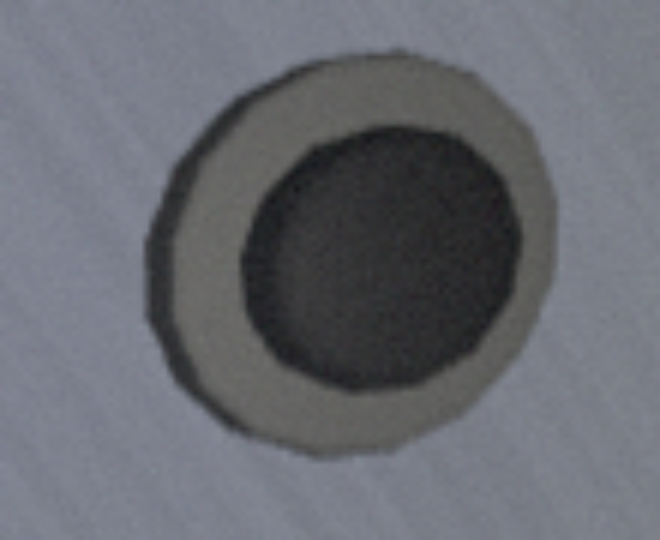

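Emit:
arm_command:
  increments:
    - {"xyz": [0, 0, -20], "turn": [0, -0.02, 0], "jaw": 0}
    - {"xyz": [0, -60, -20], "turn": [0, 0, 0], "jaw": -0.5}
    - {"xyz": [0, 0, 0], "turn": [0, 0, 0], "jaw": -1}
    - {"xyz": [0, 0, 0], "turn": [0, 0, 0], "jaw": -1}

```text
t: 12.37
position: [0.5044, -0.0623, 0.2114]
tcp_rot: [3.131, 0.055, -0.784]
contact_force: [0.3, 0.1, -0.3]
grip_width: 0.0389
```

```bash
python3 - <<'E'
from rig import bot
import cv2
from h import *
s=bot.camera("scene");t=bot.camera("top");w=bot.camera("wrist")
cv2.imwrite("pics/w4.png",w["img"][:,:,::-1])
old={"scene":cv2.imread("pics/scene0.png"),"top":cv2.imread("pics/top0.png")}
row=[]
for n,c,(y0,y1,x0,x1) in (("scene",s,(200,235,185,220)),("top",t,(225,260,330,365))):
    for im in (old[n],c["img"][:,:,::-1]):
        z=np.clip(im[y0:y1,x0:x1].astype(float)*2-40,0,255).astype(np.uint8)
        row.append(cv2.resize(z,(280,280),interpolation=cv2.INTER_CUBIC))
cv2.imwrite("pics/cmp.png",np.vstack([np.hstack(row[:2]),np.hstack(row[2:])]))
st=bot.sense();print(st["position"],st["tcp_rot"],st["qvel"].round(3))
E
```

```text
[ 0.50370417 -0.06288502  0.21127171] [ 3.13068469  0.05566648 -0.78568464] [-0.008 -0.007  0.002 -0.002  0.002  0.002]
```

View pics/cmp.png

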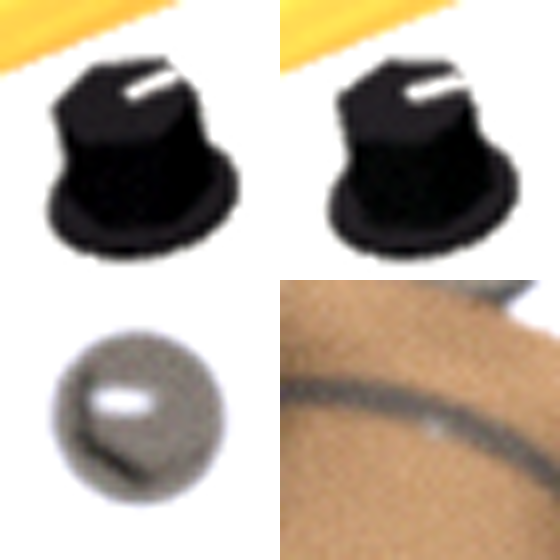

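View pics/w4.png

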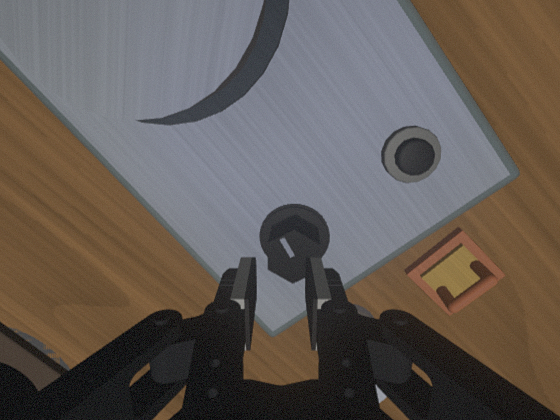

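The scene view shows that the pointer rests about 0.2 rad clockwise of where it began, and the dial is standing free. The jaws are closing, so I'll move over the button at (0.598, −0.104).

Emit:
arm_command:
  increments:
    - {"xyz": [0, 0, 0], "turn": [0.01, -0.055, 0], "jaw": -1}
    - {"xyz": [30, -12, 0], "turn": [0, 0, 0], "jaw": -1}
    - {"xyz": [30, -12, 0], "turn": [0, 0, 0], "jaw": -1}
    - {"xyz": [25, -9, 0], "turn": [0, 0, 0], "jaw": -1}
    - {"xyz": [0, 0, 0], "turn": [0, 0, 0], "jaw": -1}

```text
t: 12.93
position: [0.5837, -0.1013, 0.1949]
tcp_rot: [3.137, 0.122, -0.789]
contact_force: [-0.3, -0.5, 0.3]
grip_width: -0.0001
```

```bash
sed -i 's/.4813,-.0945/.5978,-.1041/' st.py; python3 st.py
```

```text
t 12.9333 p [ 583.7 -101.3  194.9] rot [ 3.1367  0.122  -0.7889] F [-0.3 -0.5  0.3] T [-0.033  0.041  0.019] w -0.1 q6 0.411
to dial, tool x,y mm 12.0 -8.0
```

Emit:
arm_command:
  increments:
    - {"xyz": [0, 0, 0], "turn": [0.005, 0.06, 0], "jaw": -1}
    - {"xyz": [0, 0, 0], "turn": [0, 0.06, 0], "jaw": -1}
    - {"xyz": [0, 0, 0], "turn": [0, 0, 0], "jaw": -1}

```text
t: 13.18
position: [0.5816, -0.1038, 0.1899]
tcp_rot: [3.138, 0.005, -0.793]
contact_force: [-0.3, -0.2, -0.2]
grip_width: 0.0001
```

```bash
python3 st.py
```

```text
t 13.1833 p [ 581.6 -103.8  189.9] rot [ 3.1379  0.0054 -0.793 ] F [-0.3 -0.2 -0.2] T [ 0.007  0.024 -0.055] w 0.1 q6 0.446
to dial, tool x,y mm 11.6 -11.4
```

Emit:
arm_command:
  increments:
    - {"xyz": [11.5, -11.5, 25], "turn": [0.003, 0.005, 0], "jaw": -1}
    - {"xyz": [0, 0, 25], "turn": [0, 0, 0], "jaw": -1}
    - {"xyz": [0, 0, 20], "turn": [0, 0, 0], "jaw": -1}
    - {"xyz": [0, 0, 0], "turn": [0, 0, 0], "jaw": -1}

```text
t: 13.52
position: [0.5953, -0.1045, 0.1185]
tcp_rot: [3.141, 0.004, -0.795]
contact_force: [-2.4, -0.1, -0.7]
grip_width: 0.0002
```

```bash
python3 st.py; python3 - <<'E'
from rig import bot
import cv2
w=bot.camera("wrist")["img"][:,:,::-1];s=bot.camera("scene")["img"][:,:,::-1]
import numpy as np
cv2.imwrite("pics/w5.png",w);cv2.imwrite("pics/s5.png",cv2.resize(s[190:270,180:290],None,fx=6,fy=6,interpolation=cv2.INTER_CUBIC))
E
```

```text
t 13.5167 p [ 595.3 -104.5  118.5] rot [ 3.1412  0.0036 -0.7946] F [-2.4 -0.1 -0.7] T [0.034 0.021 0.037] w 0.2 q6 0.452
to dial, tool x,y mm 1.5 -2.0
```

View pics/w5.png

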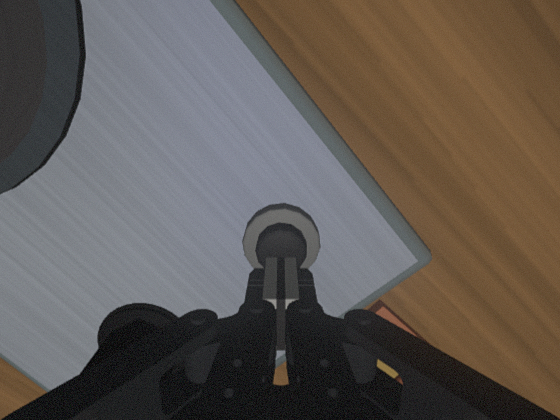

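View pics/s5.png

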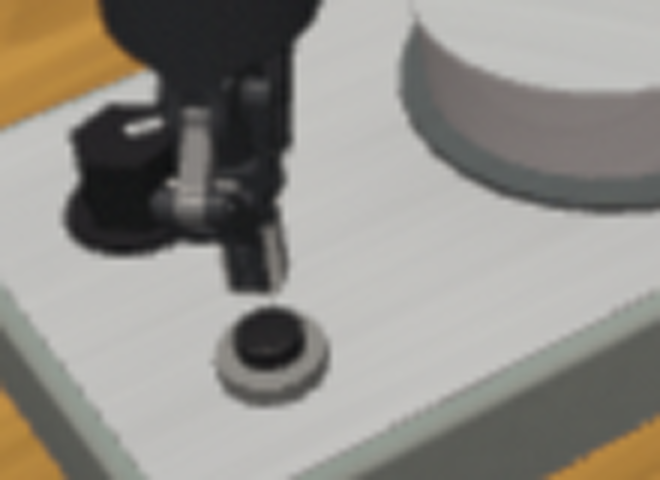

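Both views show the closed tips just above the button, about 2 mm off its centre. I'll go down in small steps and watch the force.

Emit:
arm_command:
  increments:
    - {"xyz": [1.5, -2, 10], "turn": [0, 0, 0], "jaw": -1}
    - {"xyz": [0, 0, 10], "turn": [0, 0, 0], "jaw": -1}
    - {"xyz": [0, 0, 0], "turn": [0, 0, 0], "jaw": -1}

```text
t: 13.87
position: [0.6026, -0.1062, 0.1058]
tcp_rot: [-3.136, -0.008, -0.795]
contact_force: [-0.7, 0.5, 0.0]
grip_width: -0.0002
```

```bash
python3 st.py
```

```text
t 13.8667 p [ 602.6 -106.2  105.8] rot [-3.1359 -0.0085 -0.7954] F [-0.7  0.5  0. ] T [0.018 0.053 0.036] w -0.2 q6 0.454
to dial, tool x,y mm -4.8 1.9
```

Emit:
arm_command:
  increments:
    - {"xyz": [-4.5, 1.5, 3], "turn": [-0.005, -0.008, 0], "jaw": -1}
    - {"xyz": [0, 0, 0], "turn": [0, 0, 0], "jaw": -1}
    - {"xyz": [0, 0, 0], "turn": [0, 0, 0], "jaw": -1}

```text
t: 14.12
position: [0.5988, -0.1041, 0.1038]
tcp_rot: [-3.14, -0.001, -0.795]
contact_force: [0.3, -0.3, 0.4]
grip_width: -0.0
```

```bash
python3 st.py
```

```text
t 14.1167 p [ 598.8 -104.1  103.8] rot [-3.1405e+00 -1.3000e-03 -7.9530e-01] F [ 0.3 -0.3  0.4] T [-0.06   0.022 -0.024] w -0.0 q6 0.456
to dial, tool x,y mm -0.7 0.7
```

Emit:
arm_command:
  increments:
    - {"xyz": [-0.7, 0.7, 5], "turn": [0, 0, 0], "jaw": -1}
    - {"xyz": [0, 0, 3], "turn": [0, 0, 0], "jaw": -1}

```text
t: 14.28
position: [0.5985, -0.1043, 0.0969]
tcp_rot: [-3.139, -0.004, -0.795]
contact_force: [-1.3, 0.1, 0.2]
grip_width: 0.0001
```

```bash
python3 st.py
```

```text
t 14.2833 p [ 598.5 -104.3   96.9] rot [-3.1393 -0.0038 -0.7951] F [-1.3  0.1  0.2] T [-0.002  0.161 -0.001] w 0.1 q6 0.455
to dial, tool x,y mm -0.6 0.4
```

Emit:
arm_command:
  increments:
    - {"xyz": [0, 0, 2], "turn": [0, 0, 0], "jaw": -1}
    - {"xyz": [0, 0, 2], "turn": [0, 0, 0], "jaw": -1}

```text
t: 14.45
position: [0.5986, -0.1042, 0.0933]
tcp_rot: [-3.139, -0.004, -0.795]
contact_force: [-2.1, 0.5, 4.3]
grip_width: -0.0002
```

```bash
python3 st.py
```

```text
t 14.45 p [ 598.6 -104.2   93.3] rot [-3.1394 -0.0037 -0.7948] F [-2.1  0.5  4.3] T [ 0.069  0.318 -0.008] w -0.2 q6 0.455
to dial, tool x,y mm -0.7 0.5
```

Emit:
arm_command:
  increments:
    - {"xyz": [0, 0, 2.5], "turn": [0, 0, 0], "jaw": -1}
    - {"xyz": [0, 0, 2], "turn": [0, 0, 0], "jaw": -1}

```text
t: 14.62
position: [0.5987, -0.1043, 0.0909]
tcp_rot: [-3.14, -0.002, -0.795]
contact_force: [-6.6, 2.1, 15.4]
grip_width: -0.0004
```

```bash
python3 st.py
```

```text
t 14.6167 p [ 598.7 -104.3   90.9] rot [-3.1404e+00 -2.4000e-03 -7.9450e-01] F [-6.6  2.1 15.4] T [3.400e-01 1.193e+00 1.000e-03] w -0.4 q6 0.455
to dial, tool x,y mm -0.7 0.5
```

Emit:
arm_command:
  increments:
    - {"xyz": [0, 0, 2], "turn": [0, 0, 0], "jaw": -1}

```text
t: 14.7
position: [0.5987, -0.1043, 0.0909]
tcp_rot: [-3.141, -0.001, -0.794]
contact_force: [-5.5, 2.3, 12.8]
grip_width: -0.0001
```

```bash
python3 st.py
```

```text
t 14.7 p [ 598.7 -104.3   90.9] rot [-3.1413e+00 -1.2000e-03 -7.9430e-01] F [-5.5  2.3 12.8] T [0.312 1.112 0.014] w -0.1 q6 0.455
to dial, tool x,y mm -0.7 0.5
```

```bash
python3 - <<'E'
from rig import bot
import cv2
w=bot.camera("wrist")["img"][:,:,::-1];s=bot.camera("scene")["img"][:,:,::-1]
cv2.imwrite("pics/w6.png",cv2.resize(w[190:330,200:360],None,fx=4,fy=4,interpolation=cv2.INTER_CUBIC));cv2.imwrite("pics/s6.png",cv2.resize(s[190:270,180:290],None,fx=6,fy=6,interpolation=cv2.INTER_CUBIC))
E
python3 st.py
```

```text
t 14.8 p [ 598.7 -104.3   90.9] rot [-3.1412e+00 -1.4000e-03 -7.9420e-01] F [-4.9  1.4 12.6] T [0.266 1.055 0.017] w 0.0 q6 0.455
to dial, tool x,y mm -0.7 0.5
```

View pics/s6.png

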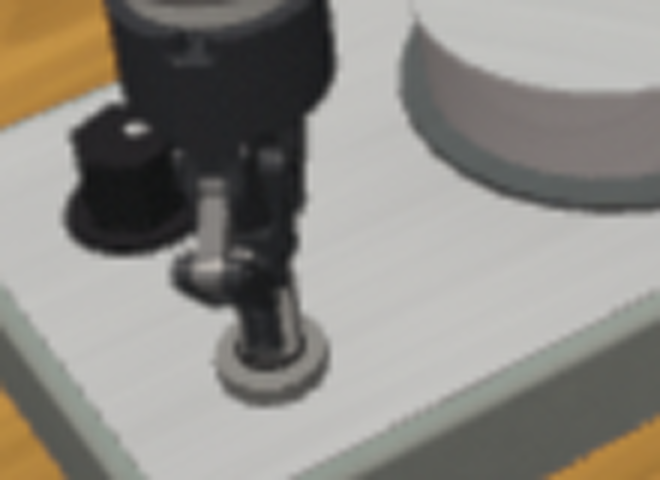

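View pics/w6.png

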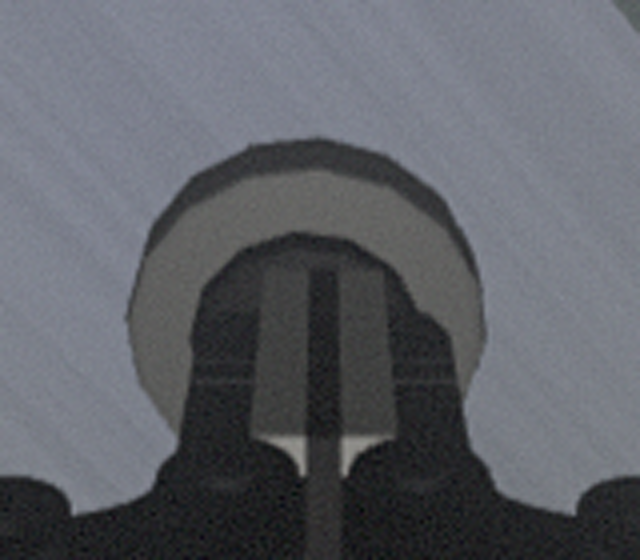

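The button looks sunk flush with its ring, and the tip is stopped hard at 12 N. The right finger may be touching the ring, though. I'll lift, recentre and press again to compare the depth.

Emit:
arm_command:
  increments:
    - {"xyz": [0, 0, -5], "turn": [0, 0, 0], "jaw": -1}
    - {"xyz": [0, 0, -5], "turn": [0, 0, 0], "jaw": -1}
    - {"xyz": [0, 0, 0], "turn": [0, 0, 0], "jaw": -1}
    - {"xyz": [0, 0, 0], "turn": [0, 0, 0], "jaw": -1}

```text
t: 15.13
position: [0.5997, -0.1046, 0.1023]
tcp_rot: [-3.14, -0.005, -0.794]
contact_force: [-0.7, -0.9, 0.7]
grip_width: -0.0001
```

```bash
python3 st.py; python3 - <<'E'
from rig import bot
import cv2
from h import *
c=bot.camera("wrist");w=c["img"][:,:,::-1]
st=bot.sense();p=st["position"]
print("tcp px",(proj(c,p)-[200,190])*4+1.5, "tip ring",[((proj(c,p+[14*.001*np.cos(a),.014*np.sin(a),0])-[200,190])*4).round(0).tolist() for a in np.arange(0,6.28,.785)])
cv2.imwrite("pics/w7.png",cv2.resize(w[190:330,200:360],None,fx=4,fy=4,interpolation=cv2.INTER_CUBIC))
s=bot.camera("scene")["img"][:,:,::-1];cv2.imwrite("pics/s7.png",cv2.resize(s[190:270,180:290],None,fx=6,fy=6,interpolation=cv2.INTER_CUBIC))
E
```

```text
t 15.1333 p [ 599.7 -104.6  102.3] rot [-3.1395 -0.0046 -0.7943] F [-0.7 -0.9  0.7] T [ 0.022  0.046 -0.055] w -0.1 q6 0.455
to dial, tool x,y mm -1.7 1.0
tcp px [309.04660486 346.49474103] tip ring [[392.0, 268.0], [306.0, 236.0], [221.0, 269.0], [188.0, 346.0], [226.0, 419.0], [309.0, 448.0], [391.0, 418.0], [427.0, 344.0]]
```

View pics/w7.png

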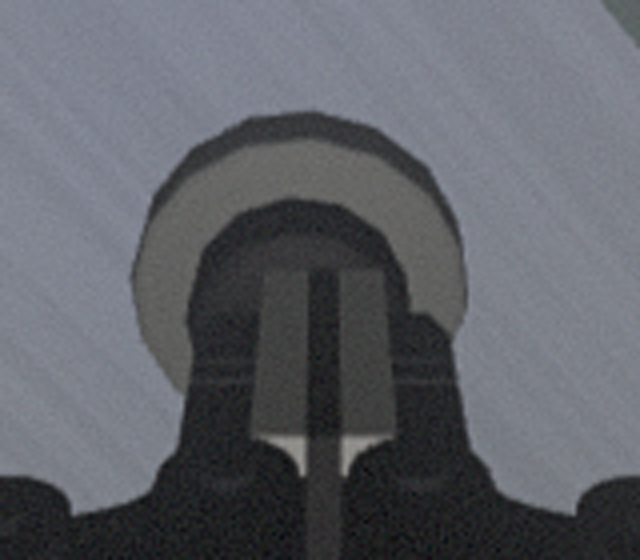

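View pics/s7.png

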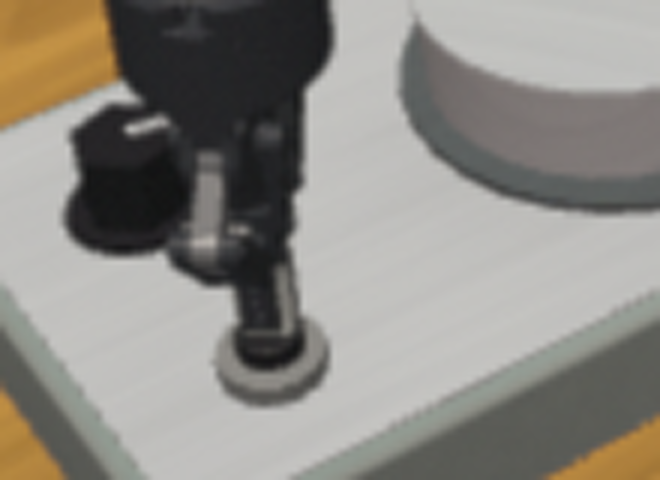

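The button has sprung back up. I'll recentre and come down in fine steps to see the spring's start and end.

Emit:
arm_command:
  increments:
    - {"xyz": [-1.7, 1, 2], "turn": [0, -0.004, 0], "jaw": -1}
    - {"xyz": [0, 0, 0], "turn": [0, 0, 0], "jaw": -1}
    - {"xyz": [0, 0, 0], "turn": [0, 0, 0], "jaw": -1}

```text
t: 15.48
position: [0.5966, -0.1037, 0.0981]
tcp_rot: [-3.141, 0.003, -0.794]
contact_force: [0.8, -0.1, 0.8]
grip_width: 0.0003
```

```bash
python3 st.py
```

```text
t 15.4833 p [ 596.6 -103.7   98.1] rot [-3.1409e+00  2.7000e-03 -7.9440e-01] F [ 0.8 -0.1  0.8] T [ 0.034 -0.04  -0.03 ] w 0.3 q6 0.453
to dial, tool x,y mm 1.1 -0.6
```

Emit:
arm_command:
  increments:
    - {"xyz": [0, 0, 2], "turn": [0, 0, 0], "jaw": -1}
    - {"xyz": [0, 0, 0], "turn": [0, 0, 0], "jaw": -1}

```text
t: 15.65
position: [0.5966, -0.1037, 0.0957]
tcp_rot: [-3.141, 0.003, -0.794]
contact_force: [-1.0, 0.3, 2.6]
grip_width: -0.0001
```

```bash
python3 st.py
```

```text
t 15.65 p [ 596.6 -103.7   95.7] rot [-3.1408e+00  2.8000e-03 -7.9450e-01] F [-1.   0.3  2.6] T [ 0.073  0.085 -0.027] w -0.1 q6 0.453
to dial, tool x,y mm 1.1 -0.6
```

Emit:
arm_command:
  increments:
    - {"xyz": [0, 0, 1], "turn": [0, 0, 0], "jaw": -1}
    - {"xyz": [0, 0, 0], "turn": [0, 0, 0], "jaw": -1}

```text
t: 15.82
position: [0.5967, -0.1038, 0.0952]
tcp_rot: [-3.141, 0.003, -0.794]
contact_force: [-0.7, 1.2, 1.8]
grip_width: -0.0
```

```bash
python3 st.py
```

```text
t 15.8167 p [ 596.7 -103.8   95.2] rot [-3.1411e+00  3.1000e-03 -7.9440e-01] F [-0.7  1.2  1.8] T [ 0.033  0.151 -0.027] w -0.0 q6 0.453
to dial, tool x,y mm 1.0 -0.6
```

Emit:
arm_command:
  increments:
    - {"xyz": [0, 0, 1], "turn": [0, 0, 0], "jaw": -1}
    - {"xyz": [0, 0, 0], "turn": [0, 0, 0], "jaw": -1}

```text
t: 15.98
position: [0.5967, -0.1038, 0.0947]
tcp_rot: [-3.141, 0.003, -0.794]
contact_force: [-2.4, 0.1, 2.6]
grip_width: 0.0001
```

```bash
python3 st.py
```

```text
t 15.9833 p [ 596.7 -103.8   94.7] rot [-3.1412  0.0032 -0.7944] F [-2.4  0.1  2.6] T [-0.006  0.184 -0.065] w 0.1 q6 0.453
to dial, tool x,y mm 1.0 -0.5
```

Emit:
arm_command:
  increments:
    - {"xyz": [0, 0, 1], "turn": [0, 0, 0], "jaw": -1}
    - {"xyz": [0, 0, 0], "turn": [0, 0, 0], "jaw": -1}

```text
t: 16.15
position: [0.5968, -0.1038, 0.0941]
tcp_rot: [-3.141, 0.003, -0.794]
contact_force: [-1.0, 0.0, 3.2]
grip_width: -0.0003
```

```bash
python3 st.py
```

```text
t 16.15 p [ 596.8 -103.8   94.1] rot [-3.1413  0.0032 -0.7942] F [-1.   0.   3.2] T [ 0.021  0.203 -0.04 ] w -0.3 q6 0.453
to dial, tool x,y mm 1.0 -0.5
```

Emit:
arm_command:
  increments:
    - {"xyz": [0, 0, 1], "turn": [0, 0, 0], "jaw": -1}
    - {"xyz": [0, 0, 0], "turn": [0, 0, 0], "jaw": -1}

```text
t: 16.32
position: [0.5968, -0.1037, 0.0934]
tcp_rot: [-3.141, 0.003, -0.794]
contact_force: [-1.2, 0.9, 3.7]
grip_width: 0.0001
```

```bash
python3 st.py
```

```text
t 16.3167 p [ 596.8 -103.7   93.4] rot [-3.1414  0.0032 -0.794 ] F [-1.2  0.9  3.7] T [0.018 0.259 0.055] w 0.1 q6 0.453
to dial, tool x,y mm 1.0 -0.5
```

Force grows about 0.85 N/mm from contact near z = 97.5 mm. The stop at 90.9 mm is therefore the full 6 mm stroke. I'll finish this press, then lift away.

Emit:
arm_command:
  increments:
    - {"xyz": [0, 0, 3], "turn": [0, 0, 0], "jaw": -1}
    - {"xyz": [0, 0, 3], "turn": [0, 0, 0], "jaw": -1}
    - {"xyz": [0, 0, 2], "turn": [0, 0, 0], "jaw": -1}
    - {"xyz": [0, 0, 1], "turn": [0, 0, 0], "jaw": -1}

```text
t: 16.65
position: [0.5971, -0.1038, 0.0911]
tcp_rot: [3.14, 0.006, -0.793]
contact_force: [-2.4, 1.0, 4.9]
grip_width: 0.0
```

```bash
python3 st.py
```

```text
t 16.65 p [ 597.1 -103.8   91.1] rot [ 3.1395  0.0057 -0.7932] F [-2.4  1.   4.9] T [ 0.11   0.451 -0.064] w 0.0 q6 0.453
to dial, tool x,y mm 0.7 -0.3
```

Emit:
arm_command:
  increments:
    - {"xyz": [0, 0, -5], "turn": [0, 0, 0], "jaw": -1}
    - {"xyz": [0, 0, -15], "turn": [0, 0, 0], "jaw": -1}
    - {"xyz": [0, 0, -30], "turn": [0, 0, 0], "jaw": -1}
    - {"xyz": [0, 0, -35], "turn": [0, 0, 0], "jaw": -1}
    - {"xyz": [0, 0, -35], "turn": [0, 0, 0], "jaw": -1}
    - {"xyz": [0, 0, -20], "turn": [0, 0, 0], "jaw": -1}
    - {"xyz": [0, 0, 0], "turn": [0, 0, 0], "jaw": -1}

```text
t: 17.23
position: [0.5963, -0.1038, 0.2299]
tcp_rot: [3.138, 0.011, -0.794]
contact_force: [0.6, 0.4, 0.6]
grip_width: 0.0
```

```bash
python3 st.py; python3 - <<'E'
from rig import bot
import cv2
from h import *
c=bot.camera("scene");s=c["img"][:,:,::-1];t=bot.camera("top");w=bot.camera("wrist")["img"][:,:,::-1]
cv2.imwrite("pics/s8.png",s);cv2.imwrite("pics/s8z.png",cv2.resize(s[190:270,160:280],None,fx=5,fy=5,interpolation=cv2.INTER_CUBIC))
cv2.imwrite("pics/w8.png",w)
o=cv2.imread("pics/top0.png").astype(int);d=np.abs(o-t["img"][:,:,::-1]).sum(2)
for n,(x,y) in dict(pan=(269,216),jar=(203,190),stamp=(405,217),tin=(404,264)).items(): print(n,d[y-18:y+18,x-18:x+18].mean().round(1))
E
```

```text
t 17.2333 p [ 596.3 -103.8  229.9] rot [ 3.1377  0.011  -0.7938] F [0.6 0.4 0.6] T [-0.027 -0.062  0.019] w 0.0 q6 0.453
to dial, tool x,y mm 1.3 -0.8
pan 26.3
jar 22.9
stamp 35.8
tin 23.9
```

View pics/s8.png

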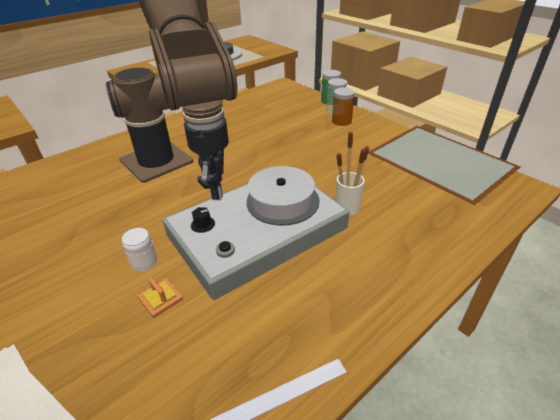

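View pics/s8z.png

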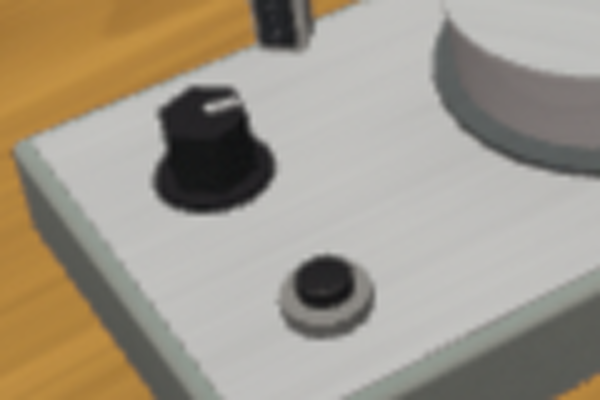

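The scene view shows the button up again, the dial still at its rest, and the pan, jar, stamp and tin at the same pixels as at the start. The tool is clear, so I'll hand in.

```bash
python3 -c "
from rig import bot
print(bot.sign_off())"
```

```text
the job is handed in; nothing more can be done
None
```

The dial was taken back to the off stop, turned forward to the fourth click and let go. The start button was then pushed fully down and has come up again. I handed the job in after about 17 s of the 72 s allowed; no verdict is reported.

- **Off stop:** the torque rose steadily to 0.48 Nm, so I eased off there. Off itself sat at a tool yaw of about 1.02 rad.
- **Clicks:** going forward, I felt the torque flip at about 0.60, 0.18, −0.38 and −0.80 rad, and released at the fourth. The freed pointer read −0.81 rad in the wrist camera. That puts click 4 about 1.82 rad from off; I worked out about 1.76 rad from the limits in the task, so it is inside the ±0.15 rad allowed.
- **Button:** I pressed it twice, because on the first press I thought a finger might be on the button's ring. The first press stopped hard at z = 90.9 mm with 12–15 N. The second reached 91.1 mm at about 5 N. Contact began near 97.5 mm, so both were about the full 6 mm stroke.
- **Last view:** the button was up, the tool was clear, and the pan, jar, stamp and tin were unmoved to the eye.

One thing disagreed: the dial seemed to start about halfway between clicks 3 and 4 rather than resting in a click. I went by the torque flips, which matched in both directions for off and clicks 1 to 3. Click 4 was felt only going forward.

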